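# Load a stoppered sample bottle into the turbidity meter

### The arm

A 7-joint arm with a two-finger parallel gripper is mounted at the origin on a cart in front of the work surface, level with it; the furniture and walls round the work are solid. World frame = base frame: x ahead of the robot, y to its left, z up, the work surface at z = 0. Lengths are in m, angles in rad, forces in N, time in s.
With the tool pointing down it reaches from about 0.425 to 0.825 m from the base axis. Payload 3.6 kg.
Tool frame: the origin (TCP) lies between the finger pads; the fingertips stand 19 mm ahead of it and the grasp point (between the pads) is the TCP; z points along the fingers, y is the line along which they close (so a half turn about z gives the same grasp; the last joint's range is limited). The gripper opens to 85 mm and grips with 20 to 120 N. Pads are 22 mm wide; open, the fingers measure 114 mm over their backs; the gripper's body (76 mm by 85 mm) begins 54 mm behind the grasp point. The pads swing forward as they close: fully open they stand 13 mm farther back than shut.
Start: joints at [-1.286, 0.615, -0.013, 1.423, 0.008, 1.103, -0.04], TCP at [0.199, 0.619, 0.229] pointing down, gripper open.
Joint ranges: [-3.12, 3.12], [-0.3, 2.06], [-1.34, 1.32], [0.26, 2.42], [-1.36, 4.5], [0.01, 1.98], [-2.84, 2.84]. Speed limits (rad/s): [2.79, 2.79, 3.14, 3.14, 3.14, 3.14, 3.14].

### API

Orientations are given as [roll, pitch, yaw] about the fixed x, y, z axes, in that order (R = Rz(yaw) Ry(pitch) Rx(roll)).
In Python, from station import bot gives the robot as it stands. The module is installed in compiled form; this text tells all that it offers.
- The arm moves only by the shell command python3 -m handwheel 'ROWS' [OPENING] [FORCE]. ROWS is JSON, one flat list of numbers, 6 for each row, row after row: the shift along the tool's x, y, z in cm, then the turn, a rotation vector about the tool's x, y, z in degrees. A call has 1 to 20 rows; each row is the pose to reach, as a shift and turn from the pose commanded when the call began, along the tool's axes at that moment; what a row does not reach only later rows make up. A row lasts 1/8 s, in which the tool goes at most 62.5 mm and 10.7 degrees, less where a joint would pass 70% of its speed; a pose out of reach is approached as far as the arm can. A call with a gripper value outside its range is refused whole. OPENING is the closure in counts, from 0 (fully open) to 255 (shut), set as the call begins (- or left out, the last holds). The fingers move at their own pace and stop on an object; FORCE is the grip in N (left out, the last holds). Time passes only in rows, so rows that repeat a pose let the fingers close. It gives the time, the measured TCP pose, the force, the opening and the grip force at its end, in the units of the state.
- bot.sense(): the state, without advancing time (a new reading comes with each control period).
- bot.camera(name): name is "scene" or "top" or "wrist"; returns a dict with "color" (384x512x3 uint8, red, green, blue), "z_map" (384x512 float32, m along the optical axis (not along the pixel's ray), 0 where there is no reading), "fx", "fy", "cx", "cy" (pixels), "xyz" and "orientation" of the camera in the world; the wrist camera has in their place "T_tool_cam" (4x4, takes a point from camera to tool coordinates, whose origin is the TCP and whose axes are the flange's). Camera axes: x right, y down, z forward; pixel columns grow to the right and rows downward; lengths in m; the calibration is good to about 2 mm. A picture is of the moment at which its call begins: read the wrist's pose just before it.
- bot.close_job(): hands the job in; it is judged then, once.
The state is a dict: "t": time; "q": joint angles; "dq": joint speeds; "tau": joint torques, N m; "position": TCP position; "eef_rot": TCP orientation; "contact_force": force on the tool from outside, world axes, zero at the start; "torque": the same for the moment, N m; "width": opening from 0.0 (shut) to 1.0 (fully open); "gripper_force": force on a finger pad.
Only numpy, scipy, OpenCV 4.12 (cv2) and the standard library are available. Lean on these libraries where they do the work, as an engineer would, in place of code of your own. Each camera call takes 0.05 s, during which the arm holds its last target. There are 200 camera calls.

### The job

Press the turbidity meter's release paddle, without forcing it, and let the lid spring up fully by itself, keeping the hand out of its way. Stand the stoppered sample bottle upright in the round seat of the open chamber, setting it down gently and leaving the two open bottles where they are. Then swing the lid shut and press it down, without forcing it, until its catch snaps and holds it closed.

Things in the scene. Friction and masses are not known exactly. Their poses are not given: they have to be found in the camera images.
- meter: bench turbidity meter, fixed, warm-grey with a dark grey box-shaped lid. Origin at bench level under the chamber's middle; x axis from its front (paddle, robot side) to its back (hinge), z up. Housing 108 mm in x, 164 in y, rim 100 mm high; chamber inside 84 mm in x, 140 in y. A console in front (x -52 to -114 mm, up to 61 mm high) lies under the paddle
- seat (a point): middle of the chamber floor, 8 mm above the bench, where the bottle's foot shall stand; the seat is a white ring on the floor, 68 mm inside diameter, 6 mm high, 7 mm wall
- lid_hinge (a point): middle of the lid's hinge axis, at meter x = 58, z = 102 mm; the axis is the meter's y axis
- lid (a joint): lid angle, rad: 0 pressed fully home, about 0.016 when held shut by its catch, 1.60 fully open, standing upright behind the chamber, 232 mm high. A spring always pushes it open (about 3 N at its front edge when shut, 1 to 2 N when open; damped, takes about 1 s). When swung shut, the last 20 mm also push the catch back: up to 14 N in all at lid_front, dropping as it snaps, then a hard stop
- lid_front (a point): point on the lid's outer top face, mid-width, 14 mm from its front edge, 98 mm from the hinge axis; z axis along the outward normal of that face, x axis from the front edge to the hinge. Push here (behind it when open, down on it when nearly shut) with shut fingertips to swing the lid shut
- paddle_top (a point): pressing point: middle of the ribbed part of the paddle's top face, 26 mm in front of the pivot, 80 mm above the bench at rest; press down here
- bottle_mid (a point): centre, 68 mm above its foot, of the sample bottle with the glass ball stopper on top: clear glass, 0.16 kg, 137 mm tall; body 57 mm across up to 80 mm above the foot, then collar 51 mm across from 80 to 111 mm, stopper 20 mm across above; z axis up along the bottle
- stoppered_bottle: the same stoppered bottle; origin at the middle of its foot
- open_a_mid (a point): centre, 56 mm above its foot, of one of the two loose open sample bottles without a stopper, 57 mm across, 112 mm tall; leave it standing where it is
- open_b_mid (a point): the same of the other open sample bottle
- lid_origin (a point): the lid: dark grey box, open below, 164 mm in y, reaching 4 to 112 mm forward of the hinge axis, top face 54 mm over that axis (156 mm over the bench when shut); a finger lip 90 mm wide at its top front edge reaches 130 mm forward, over the hook and the paddle's root. Its front rises straight up as it opens, so a gripper body over paddle or lid is struck; lean back. Axes as the meter's when shut
- catch_pivot (a point): black release paddle and hook, one rocking piece. Plate 36 mm in x, 60 in y, 7 thick, meter x -70 to -106 mm, top face 80 mm above the bench at rest; pivot (origin) along the meter's y axis at meter x = -68, z = 76 mm. The hook's stem, 28 mm wide, rises from the pivot to 129 mm above the bench just in front of the lid
- paddle (a joint): paddle angle, rad: 0 at rest, 0.25 at its stop (6.5 mm down at the pressing point). Sprung: about 3 N at first, 5 to 6 N at the stop. It frees the lid at about 0.21 to 0.24, just before the stop, and returns by itself; its bevelled nose is pushed back by the closing lid and snaps over the steel keeper roller low on the lid's front when the lid is pressed home
Things that resemble listed ones, but are neither listed nor needed, are in the scene too. What is shaped like the stoppered_bottle but green or purple is not meant.

How it is judged:
By the outcome, as a careful person would: the job done as asked, in the order asked, and still so for the second after the job is handed in, with the robot touching nothing.
It also fails if it takes over 72 s, if anything falls off the work surface, if the arm or the gripper's body presses on something with over 40 N, if the wrist force passes 120 N, or if a joint passes its speed limit or range.

## Working session

There is one attempt and no reset: what is moved stays moved. The work goes in short steps, Python scripts to look and compute and a shell command to move; the robot and the scene stay as the last step left them, time stands still between calls to the robot, and variables do not carry over. Pictures are saved under pics/ and viewed, at most 10 in all, crops included, and the job is handed in when it is done.

```bash
mkdir -p pics; cat > h.py <<'E'
import numpy as np, cv2, json
from station import bot
from scipy.spatial.transform import Rotation as R
def rot(o):
    o=np.array(o,float)
    return o if o.shape==(3,3) else (R.from_quat(o) if o.size==4 else R.from_euler('xyz',o)).as_matrix()
def cam(name,save=None):
    s=bot.sense(); c=bot.camera(name)
    if name=='wrist':
        T=np.eye(4);T[:3,:3]=rot(s['eef_rot']);T[:3,3]=s['position'];T=T@np.array(c['T_tool_cam'])
    else:
        T=np.eye(4);T[:3,:3]=rot(c['orientation']);T[:3,3]=c['xyz']
    c['T']=T
    z=c['z_map'];v,u=np.mgrid[:z.shape[0],:z.shape[1]]
    P=np.stack([(u-c['cx'])/c['fx']*z,(v-c['cy'])/c['fy']*z,z],-1)
    c['P']=P@T[:3,:3].T+T[:3,3]; c['P'][z==0]=np.nan
    if save: cv2.imwrite('pics/'+save,c['color'][:,:,::-1])
    return c
E
python3 - <<'E'
from h import *
s=bot.sense();print({k:np.round(v,3) for k,v in s.items()})
a=cam('scene');b=cam('top')
print(a['xyz'],a['orientation'],b['xyz'],b['orientation'],b['fx'])
im=np.hstack([a['color'],b['color']])[:,:,::-1]
cv2.imwrite('pics/a.png',cv2.resize(a['color'][:,:,::-1],(800,600)));cv2.imwrite('pics/b.png',cv2.resize(b['color'][:,:,::-1],(800,600)))
np.savez('s0.npz',a=a['P'],b=b['P'])
E
```

```text
{'t': np.float64(0.0), 'q': array([-1.286,  0.616, -0.013,  1.425,  0.008,  1.103, -0.04 ]), 'dq': array([ 0.001, -0.002, -0.001, -0.   ,  0.001, -0.001,  0.001]), 'tau': array([ 0.0000e+00, -4.6921e+01,  2.5900e-01, -1.7104e+01,  1.0000e-02,
        9.0000e-03, -0.0000e+00]), 'position': array([0.199, 0.618, 0.227]), 'eef_rot': array([-3.139,  0.   ,  2.83 ]), 'contact_force': array([ 0.083,  0.463, -0.587]), 'torque': array([ 0.033, -0.03 ,  0.039]), 'gripper_force': np.float64(0.0), 'width': np.float64(1.002)}
[ 0.11969708 -0.4487564   0.87650569] [-2.40203076  0.01226207 -0.61688862] [0.46009405 0.14334262 0.9611548 ] [-3.06358088 -0.02799256 -1.55073246] 384.818251759387
```

View pics/a.png

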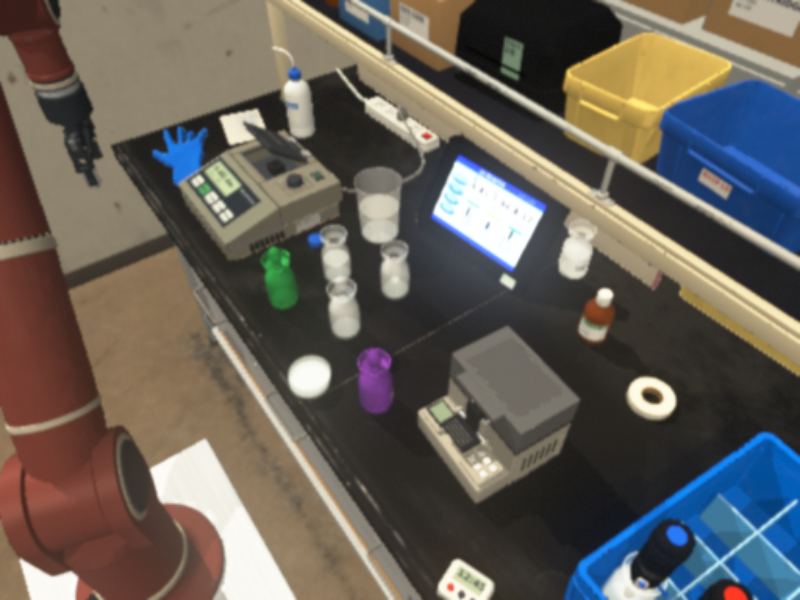

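View pics/b.png

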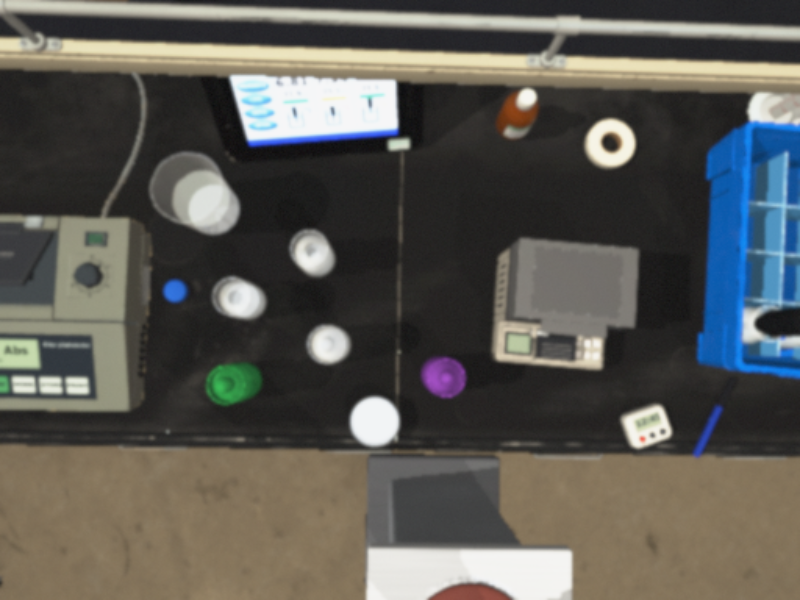

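The scene shows the meter at (510,410) and three clear bottles at (336,255), (395,270), (343,307). In the top view they are at (238,297), (312,253), (328,345). I need a closer crop to find the stopper, and I'll fit the meter from depth.

```bash
python3 - <<'E'
from h import *
d=np.load('s0.npz');A,B=d['a'],d['b']
a=cv2.imread('pics/a.png');b=cv2.imread('pics/b.png')
c1=cv2.resize(a[215:345,300:425],(400,416),interpolation=3);c2=cv2.resize(b[225:370,205:360],(400,374),interpolation=3)
o=np.zeros((416,800,3),np.uint8);o[:,:400]=c1;o[:374,400:]=c2;cv2.imwrite('pics/c.png',o)
# lid top in top view
for P in (B,A):
    m=(abs(P[...,2]-.156)<.008)&(P[...,0]>.35)&(P[...,0]<.75)&(P[...,1]<.05)&(P[...,1]>-.4)
    q=P[m];r=cv2.minAreaRect((q[:,:2]*1000).astype(np.float32));print(m.sum(),r,q[:,2].mean());print(cv2.boxPoints(r))
sc=.64
for u,v in [(238,297),(312,253),(328,345),(444,377),(555,345),(565,365),(519,343),(595,350)]:
    x,y=int(u*sc),int(v*sc);print(u,v,np.round(np.nanmedian(B[y-1:y+2,x-1:x+2].reshape(-1,3),0),3))
# bottles: horizontal slices, both cameras
for n,P in (('top',B),('scene',A)):
    m=(P[...,2]>.03)&(P[...,2]<.15)&(P[...,0]>.3)&(P[...,0]<.62)&(P[...,1]>.12)&(P[...,1]<.52)
    k,l,st,ce=cv2.connectedComponentsWithStats(m.astype(np.uint8))
    for i in range(1,k):
        if st[i,4]>60: q=P[l==i];print(n,st[i],q.min(0).round(3),q.max(0).round(3))
E
```

```text
4372 ((537.7911376953125, -217.72573852539062), (370.18328857421875, 126.12455749511719), 86.13630676269531) 0.158260416695926
[[ 462.40015  -398.14737 ]
 [ 588.23804  -406.64603 ]
 [ 613.1821    -37.304108]
 [ 487.34424   -28.80545 ]]
3176 ((539.6490478515625, -218.16065979003906), (368.068359375, 127.47272491455078), 86.85718536376953) 0.1571724589402543
[[ 465.91888  -398.4237  ]
 [ 593.1999   -405.41238 ]
 [ 613.3792    -37.897614]
 [ 486.0982    -30.908936]]
238 297 [0.532 0.366 0.05 ]
312 253 [0.604 0.258 0.047]
328 345 [0.464 0.221 0.137]
444 377 [0.422 0.061 0.136]
555 345 [ 0.471 -0.108  0.082]
565 365 [ 0.44  -0.131  0.049]
519 343 [ 0.472 -0.059  0.062]
595 350 [ 0.463 -0.174  0.06 ]
top [  76  148   19  115 1500] [0.361 0.511 0.03 ] [0.62  0.52  0.102]
top [186 149  28  28 571] [0.57  0.224 0.03 ] [0.62  0.279 0.116]
top [136 178  33  27 660] [0.5   0.331 0.03 ] [0.555 0.385 0.117]
top [197 208  27  25 527] [0.436 0.196 0.034] [0.492 0.25  0.14 ]
top [133 232  33  27 684] [0.376 0.334 0.031] [0.433 0.387 0.141]
top [225 255  30  31 710] [0.311 0.121 0.03 ] [0.382 0.19  0.037]
scene [ 143  117   72   45 1128] [0.36  0.505 0.03 ] [0.619 0.52  0.1  ]
scene [205 144  20  32 494] [0.5   0.327 0.03 ] [0.555 0.385 0.115]
scene [243 154  19  32 483] [0.57  0.221 0.03 ] [0.62  0.276 0.114]
scene [167 158  23  34 552] [0.377 0.329 0.03 ] [0.431 0.386 0.137]
scene [209 177  22  34 581] [0.435 0.192 0.03 ] [0.49  0.25  0.137]
scene [185 227  27  23 409] [0.312 0.121 0.03 ] [0.385 0.19  0.036]
```

View pics/c.png

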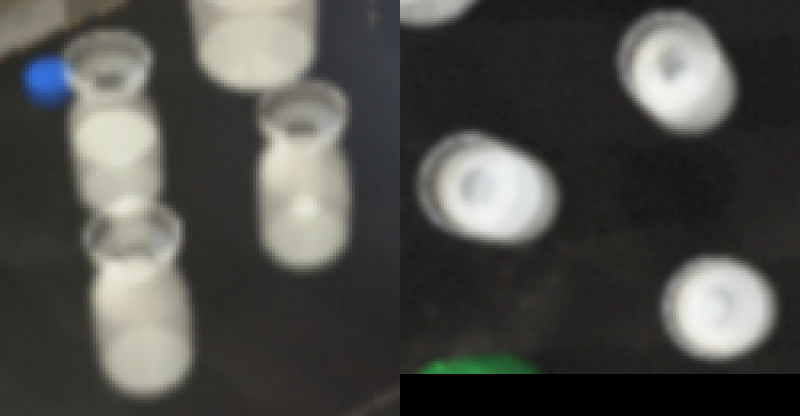

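The right-hand bottle in the crop (top view (328,345)) is the only clear one whose depth top reaches 137 mm, so it is the stoppered one, at about (0.463, 0.222). Next I'll fit the meter.

```bash
cat >> h.py <<'E'
def rows(*targets):
    """targets: (pos, R); prints row (cm, deg) from present measured pose"""
    s=bot.sense();p=np.array(s['position']);r=rot(s['eef_rot'])
    for t,Rt in targets:
        d=r.T@(np.array(t)-p)*100; w=np.degrees(R.from_matrix(r.T@Rt).as_rotvec())
        print(np.round(d,2).tolist(),np.round(w,1).tolist())
def tool(yaw,lean=0):
    "tool down, tool x = -meter x, tool y=meter y; lean>0: hand leans toward -meter x"
    return R.from_euler('z',yaw).as_matrix()@R.from_euler('y',-lean,degrees=True).as_matrix()@np.diag([-1.,1,-1])
E
python3 - <<'E'
from h import *
d=np.load('s0.npz')
for P in (d['b'],d['a']):
    m=(abs(P[...,2]-.157)<.006)&(P[...,0]>.35)&(P[...,0]<.75)&(P[...,1]<.0)&(P[...,1]>-.26)
    q=P[m];r=cv2.minAreaRect((q[:,:2]*1000).astype(np.float32));print(m.sum(),r,q[:,2].mean());print(cv2.boxPoints(r).round(1))
    m=(abs(P[...,2]-.081)<.004)&(P[...,0]>.40)&(P[...,0]<.52)&(P[...,1]<-.05)&(P[...,1]>-.22)
    q=P[m];print('paddle',m.sum(),q.min(0).round(3),q.max(0).round(3),q.mean(0).round(3))
    # housing/console outline at 55..63 
    m=(abs(P[...,2]-.060)<.004)&(P[...,0]>.40)&(P[...,0]<.5)&(P[...,1]<0)&(P[...,1]>-.25)
    q=P[m];print('console',cv2.boxPoints(cv2.minAreaRect((q[:,:2]*1000).astype(np.float32))).round(1).tolist())
E
```

```text
4263 ((544.7061157226562, -115.33670043945312), (164.93862915039062, 126.12455749511719), 86.13630676269531) 0.1583488777193154
[[ 476.2 -193.4]
 [ 602.1 -201.9]
 [ 613.2  -37.3]
 [ 487.3  -28.8]]
paddle 432 [ 0.446 -0.148  0.077] [ 0.493 -0.073  0.085] [ 0.467 -0.108  0.081]
console [[436.5, -183.89999389648438], [485.20001220703125, -187.8000030517578], [497.29998779296875, -34.70000076293945], [448.6000061035156, -30.799999237060547]]
3112 ((545.3731689453125, -117.37149047851562), (165.67369079589844, 127.6968994140625), 86.44477081298828) 0.15728458579374835
[[ 476.5 -196.1]
 [ 604.  -204. ]
 [ 614.2  -38.7]
 [ 486.8  -30.7]]
paddle 481 [ 0.446 -0.198  0.077] [ 0.52  -0.05   0.085] [ 0.473 -0.119  0.08 ]
console [[438.5, -193.5], [497.0, -196.0], [503.8999938964844, -37.900001525878906], [445.29998779296875, -35.400001525878906]]
```

```bash
cat >> h.py <<'E'
O=np.array([.554,-.1167,0]);YAW=-.066
def M(x,y,z): return O+R.from_euler('z',YAW).as_matrix()@np.array([x,y,z])/1000
E
python3 - <<'E'
from h import *
rows(((.42,.25,.29),tool(YAW)),((.42,.0,.27),tool(YAW)),(M(-98,0,150),tool(YAW,32)))
E
```

```text
[-32.31, -28.27, -6.18] [-0.1, -0.0, -14.1]
[-39.97, -52.06, -4.12] [-0.1, -0.0, -14.1]
[-46.8, -61.41, 7.9] [-4.1, -31.9, -13.7]
```

```bash
python3 -m handwheel '[-32.3,-28.3,-6.2,0,0,-14.1, -32.3,-28.3,-6.2,0,0,-14.1, -32.3,-28.3,-6.2,0,0,-14.1, -32.3,-28.3,-6.2,0,0,-14.1, -32.3,-28.3,-6.2,0,0,-14.1, -32.3,-28.3,-6.2,0,0,-14.1, -32.3,-28.3,-6.2,0,0,-14.1, -40,-52,-4,0,0,-14.1, -40,-52,-4,0,0,-14.1, -40,-52,-4,0,0,-14.1, -40,-52,-4,0,0,-14.1, -40,-52,-4,0,0,-14.1]' 255 30
python3 - <<'E'
from h import *
rows((M(-98,0,150),tool(YAW,32)))
E
```

```text
t: 1.6
position: [0.4195, -0.0046, 0.2682]
eef_rot: [-3.139, -0.001, 3.064]
contact_force: [-0.1, 0.4, 0.5]
width: -0.005
gripper_force: 0.0
[-4.49, -10.22, 11.84] [-0.3, -32.1, -0.6]
```

```bash
python3 -m handwheel '[-4.5,-10.2,4,0,-10,0, -4.5,-10.2,4,0,-20,0, -4.5,-10.2,4,0,-32,0, -4.5,-10.2,4,0,-32,0, -4.5,-10.2,8,0,-32,0, -4.5,-10.2,11.8,0,-32,0, -4.5,-10.2,11.8,0,-32,0, -4.5,-10.2,11.8,0,-32,0]'
python3 - <<'E'
from h import *
print(bot.sense()['q'])
c=cam('wrist','d.png');cv2.imwrite('pics/d.png',cv2.resize(c['color'][:,:,::-1],(800,600)))
P=c['P'];np.save('w1.npy',P)
rows((M(-98,0,105),tool(YAW,32)))
m=(abs(P[...,2]-.081)<.006)&(P[...,0]>.43)&(P[...,0]<.5)&(P[...,1]<-.06)&(P[...,1]>-.17)
q=P[m];print(m.sum(),q.min(0),q.max(0),q.mean(0))
E
```

```text
t: 2.6
position: [0.4678, -0.1088, 0.1871]
eef_rot: [3.13, 0.508, 3.078]
contact_force: [0.4, 0.8, -0.4]
width: -0.002
gripper_force: 0.0
[ 0.45371111  0.29440178 -0.26098183  2.34963035 -1.11136891  0.01479568
  2.84027064]
[5.01, -0.28, 6.65] [0.7, -2.9, 0.2]
3760 [ 0.44441391 -0.16986095  0.07500153] [ 0.49998933 -0.07509751  0.0869794 ] [ 0.46859836 -0.11521924  0.0809644 ]
```

View pics/d.png

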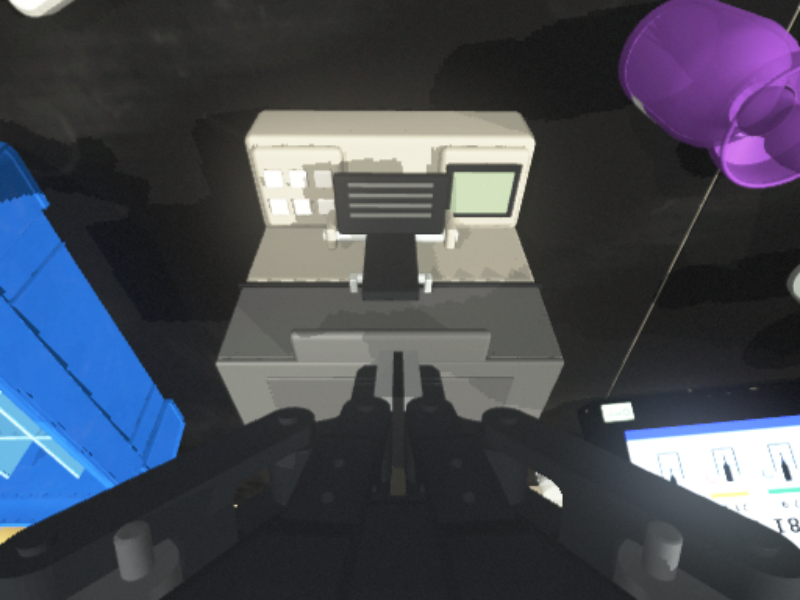

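The wrist camera shows the paddle at (390,205), and the estimate matches. The arm is at its j6/j7 limits at this lean, so I'll back off to vertical and try a 24° lean.

```bash
python3 -m handwheel '[0,0,-6,0,10,0, -1,0,-6,0,20,0, -1,0,-6,0,29,0, -1,0,-6,0,29,0]'
python3 - <<'E'
from h import *
print(bot.sense()['q'].round(2))
rows((M(-95,0,150),tool(YAW,10)),(M(-95,0,125),tool(YAW,24)))
E
```

```text
t: 3.15
position: [0.445, -0.1087, 0.2464]
eef_rot: [3.11, 0.13, 3.094]
contact_force: [1.6, 1.2, -1.3]
width: -0.001
gripper_force: 0.0
[-0.31  0.29  0.7   2.03 -0.36  0.8   2.13]
[-0.16, -0.41, 9.74] [2.0, -2.5, 1.0]
[0.17, -0.49, 12.21] [2.1, -16.5, 0.8]
```

```bash
python3 -m handwheel '[0,-0.4,3,2,0,0.9, 0,-0.4,6,2,-2,0.9, 0,-0.4,9.7,2,-2.5,0.9, 0.1,-0.5,11,2,-9,0.8, 0.2,-0.5,12.2,2,-16.5,0.8, 0.2,-0.5,12.2,2,-16.5,0.8, 0.2,-0.5,12.2,2,-16.5,0.8]'
python3 - <<'E'
from h import *
print(bot.sense()['q'].round(2))
rows((M(-95,0,125),tool(YAW,24)),(M(-95,0,103),tool(YAW,24)))
E
```

```text
t: 4.03
position: [0.4655, -0.1133, 0.1367]
eef_rot: [3.133, 0.407, 3.072]
contact_force: [0.2, -0.1, -0.1]
width: -0.002
gripper_force: 0.0
[ 0.36  0.4  -0.15  2.34 -1.11  0.01  2.84]
[1.06, 0.23, 0.82] [0.4, -0.7, -0.2]
[1.93, 0.22, 2.84] [0.4, -0.7, -0.2]
```

```bash
python3 -m handwheel '[0,0,-6,0,10,0, 0,0,-11,0,18,0, 0,0,-11,0,20,0, 0,0,-11,0,20,0, 0,0,-11,8,20,0, 0,0,-11,15,20,0, 0,0,-11,15,20,0, 0,0,-11,15,20,0]'
python3 - <<'E'
from h import *
print(bot.sense()['q'].round(2))
Rx=R.from_euler('x',18,degrees=True).as_matrix()
rows((M(-95,0,160),tool(YAW,18)@Rx),(M(-95,0,140),tool(YAW,28)@Rx),(M(-95,0,125),tool(YAW,28)))
E
```

```text
t: 5.03
position: [0.4229, -0.1114, 0.2379]
eef_rot: [-2.895, 0.061, 3.031]
contact_force: [0.0, -0.4, -0.2]
width: 0.002
gripper_force: 0.0
[-0.72  0.39  1.03  2.07 -0.15  0.76  1.82]
[-3.11, 2.43, 7.64] [3.4, -14.6, 1.6]
[-2.99, 2.92, 9.57] [3.1, -24.2, 4.4]
[-2.9, 3.28, 11.03] [-14.6, -24.7, 0.6]
```

```bash
python3 -m handwheel '[-1.5,1.2,4,3,-7,1, -3.1,2.4,7.6,3.4,-14.6,1.6, -3.1,2.4,7.6,3.4,-14.6,1.6, -3.0,2.7,8.6,3,-19,3, -3,2.9,9.6,3,-24,4, -3,2.9,9.6,3,-24,4, -3,2.9,9.6,3,-24,4]'
python3 - <<'E'
from h import *
print(bot.sense()['q'].round(2))
rows((M(-95,0,125),tool(YAW,28)))
E
```

```text
t: 5.9
position: [0.4693, -0.1075, 0.1654]
eef_rot: [-2.838, 0.439, 3.066]
contact_force: [0.0, -0.0, -0.2]
width: -0.001
gripper_force: 0.0
[-0.61  0.46  0.8   2.36 -1.17  0.02  2.66]
[2.61, 0.62, 3.21] [-17.7, -2.9, -0.0]
```

```bash
cat > kin.py <<'E'
import numpy as np
from scipy.spatial.transform import Rotation as R
from scipy.optimize import least_squares
lo=np.array([-3.12,-.3,-1.34,.26,-1.36,.01,-2.84]);hi=np.array([3.12,2.06,1.32,2.42,4.5,1.98,2.84])
def fk(q,k):
    T=np.eye(3);p=np.array([0,0,k[0]])
    off=[(k[1],0),(0,0),(k[3],k[2]),(-k[3]+k[7],0),(0,0)]
    def z(a):
        return R.from_euler('z',-a).as_matrix()
    def y(a): return R.from_euler('y',a).as_matrix()
    T=z(q[0]);p=p+T@[k[1],0,0];T=T@y(q[1])@z(q[2]);p=p+T@[k[3],0,k[2]]
    T=T@y(q[3]);p=p+T@[-k[3]+k[7],0,k[4]];T=T@z(q[4])@y(q[5]);p=p+T@[k[5],0,k[6]]
    T=T@z(q[6])@z(k[8]);return p,T
E
python3 - <<'E'
from kin import *
from h import bot
s=bot.sense()
D=[([-1.286,.616,-.013,1.425,.008,1.103,-.04],[.199,.618,.227],[-3.139,0,2.83],1),
([ 0.45371111,0.29440178,-0.26098183,2.34963035,-1.11136891,0.01479568,2.84027064],[.4678,-.1088,.1871],[3.13,.508,3.078],1),
([-.31,.29,.7,2.03,-.36,.8,2.13],[.445,-.1087,.2464],[3.11,.13,3.094],.3),
([.36,.4,-.15,2.34,-1.11,.01,2.84],[.4655,-.1133,.1367],[3.133,.407,3.072],.3),
([-.72,.39,1.03,2.07,-.15,.76,1.82],[.4229,-.1114,.2379],[-2.895,.061,3.031],.3),
(s['q'],s['position'],s['eef_rot'],1)]
def f(k):
    r=[]
    for q,p,e,w in D:
        P,T=fk(q,k);r+=list(w*1000*(P-p));r+=list(w*300*(R.from_euler('xyz',e).as_matrix().T@T-np.eye(3)).ravel())
    return r+list(.01*1000*np.array([k[1],k[3],k[5],k[7]]))
best=min((least_squares(f,[.35,0,.4,0,.4,0,.25,0,y]) for y in (0,1.57,3.14,-1.57)),key=lambda r:r.cost)
print(best.cost,best.x.round(4))
for q,p,e,w in D:
    P,T=fk(q,best.x);print(((P-p)*1000).round(1),np.degrees((R.from_matrix(T).inv()*R.from_euler('xyz',e)).magnitude()).round(2))
np.save('k.npy',best.x)
E
```

```text
265.7783661299577 [ 0.1765 -0.0332  0.5813 -0.0062  0.3489 -0.0248  0.3011 -0.0416  4.712 ]
[-21.3   6.   -0.1] 0.04
[0.  1.1 0.6] 0.06
[-2.8  6.3  3. ] 0.35
[ 3.5 -5.3 -2.2] 0.41
[ 8.2 14.   0. ] 0.72
[-0.5 -1.1 -0.6] 0.02
```

```bash
python3 - <<'E'
import re
s=open('kin.py').read()
s=s.replace("T@[k[1],0,0]","T@[k[1],k[9],0]").replace("T@[k[3],0,k[2]]","T@[k[3],k[10],k[2]]").replace("T@[k[5],0,k[6]]","T@[k[5],k[11],0]+T@z(q[6])@[k[12],k[13],k[6]]")
s=s.replace("-k[3]+k[7],0,k[4]","k[7],0,k[4]")
open('kin.py','w').write(s)
E
python3 - <<'E'
from kin import *
from h import bot
s=bot.sense()
D=[([-1.286,.616,-.013,1.425,.008,1.103,-.04],[.199,.618,.227],[-3.139,0,2.83],1),
([ 0.45371111,0.29440178,-0.26098183,2.34963035,-1.11136891,0.01479568,2.84027064],[.4678,-.1088,.1871],[3.13,.508,3.078],1),
([-.31,.29,.7,2.03,-.36,.8,2.13],[.445,-.1087,.2464],[3.11,.13,3.094],.3),
([.36,.4,-.15,2.34,-1.11,.01,2.84],[.4655,-.1133,.1367],[3.133,.407,3.072],.3),
([-.72,.39,1.03,2.07,-.15,.76,1.82],[.4229,-.1114,.2379],[-2.895,.061,3.031],.3),
(s['q'],s['position'],s['eef_rot'],1)]
reg=np.array([0,1,0,1,0,1,0,1,0,1,1,1,1,1])
def f(k):
    r=[]
    for q,p,e,w in D:
        P,T=fk(q,k);r+=list(w*1000*(P-p));r+=list(w*300*(R.from_euler('xyz',e).as_matrix().T@T-np.eye(3)).ravel())
    return r+list(20*reg*k)
best=least_squares(f,[.35,0,.4,0,.4,0,.25,0,4.712]+[0]*5)
print(best.cost,best.x.round(4))
for q,p,e,w in D:
    P,T=fk(q,best.x);print(((P-p)*1000).round(1),np.degrees((R.from_matrix(T).inv()*R.from_euler('xyz',e)).magnitude()).round(2))
k=best.x;np.save('k.npy',k)
from h import M,tool,YAW
rng=np.random.default_rng(0)
for lean,z in((15,103),(20,103),(24,103),(30,103)):
    tp,tR=M(-95,0,z),tool(YAW,lean);S=[]
    for i in range(60):
        g=lambda q:np.r_[100*(fk(q,k)[0]-tp),20*(tR.T@fk(q,k)[1]-np.eye(3)).ravel(),.001*(q-(lo+hi)/2)]
        r=least_squares(g,rng.uniform(lo,hi),bounds=(lo,hi),max_nfev=60)
        if r.cost<.01 and not any(np.abs(r.x-x).max()<.5 for x in S): S.append(r.x);print(lean,r.x.round(2),round(r.cost,4))
E
```

```text
3.0598681576580096 [ 2.601e-01  1.900e-03  5.646e-01 -7.400e-03  3.875e-01  7.600e-03
  3.121e-01  1.190e-02  4.712e+00 -1.340e-02 -1.260e-02  5.000e-03
  4.600e-03 -1.400e-03]
[ 0. -0. -0.] 0.04
[0.3 0.2 0.2] 0.06
[-0.6 -0.7 -0.3] 0.35
[-2.  -2.9  0.4] 0.41
[0.4 1.2 0.3] 0.72
[-0.1 -0.  -0.2] 0.02
15 [ 0.97  0.83 -1.3   2.24  1.36  0.86  0.32] 0.0
15 [ 0.32  0.48 -0.17  2.25  0.29  0.17  1.41] 0.0
15 [ 0.58  0.52 -0.56  2.24  0.99  0.31  0.69] 0.0
15 [ 0.05  0.48  0.23  2.28 -0.86  0.2   2.57] 0.0
20 [ 0.42  0.48 -0.33  2.32  1.54  0.12  0.14] 0.0
20 [ 0.92  0.73 -1.15  2.31  1.52  0.67  0.16] 0.0
20 [ 0.27  0.47 -0.11  2.32  0.93  0.01  0.76] 0.0
20 [ 0.03  0.49  0.26  2.37  4.47  0.19 -2.74] 0.0
20 [ 0.24  0.47 -0.07  2.37  3.36  0.04 -1.67] 0.0
24 [ 0.98  0.83 -1.3   2.37  1.68  0.82  0.02] 0.0
24 [ 0.65  0.55 -0.66  2.38  1.96  0.33 -0.28] 0.0
24 [ 0.28  0.48 -0.11  2.42  3.12  0.17 -1.43] 0.0
24 [ 0.39  0.49 -0.29  2.4   2.59  0.18 -0.91] 0.0
```

```bash
python3 - <<'E'
from h import *
Rx=R.from_euler('x',-20,degrees=True).as_matrix()
rows((M(-110,0,240),tool(YAW,5)),(M(-110,0,240),tool(YAW,0)@Rx))
E
```

```text
[-0.92, -2.7, -7.33] [-17.4, 19.9, -3.6]
[-0.92, -2.7, -7.33] [-36.9, 25.6, 0.1]
```

```bash
python3 -m handwheel '[-0.5,-1.5,-4,-9,10,-2, -0.9,-2.7,-7.3,-17,20,-3.6, -0.9,-2.7,-7.3,-17,20,-3.6, -0.9,-2.7,-7.3,-27,23,-2, -0.9,-2.7,-7.3,-37,25.6,0, -0.9,-2.7,-7.3,-37,25.6,0,  -0.9,-2.7,-7.3,-37,25.6,0]'
python3 - <<'E'
from h import *
print(bot.sense()['q'].round(2))
Rx=R.from_euler('x',-20,degrees=True).as_matrix()
rows((M(-95,0,160),tool(YAW,18)@Rx),(M(-95,0,130),tool(YAW,22)@Rx),(M(-95,0,125),tool(YAW,22)))
E
```

```text
t: 6.78
position: [0.4424, -0.1115, 0.2394]
eef_rot: [2.796, -0.002, 3.073]
contact_force: [-0.1, 0.5, 0.0]
width: -0.002
gripper_force: 0.0
[-0.23  0.53  0.98  1.91 -0.74  1.27  2.59]
[-1.69, -2.48, 7.55] [-0.2, -17.0, -6.3]
[-1.69, -3.5, 10.37] [-0.2, -20.8, -7.7]
[-1.69, -3.67, 10.84] [19.5, -21.9, -3.9]
```

```bash
cat >> kin.py <<'E'
K=np.load('k.npy')
def jac(q):
    p,T=fk(q,K);J=np.zeros((6,7))
    for i in range(7):
        d=np.array(q,float);d[i]+=1e-5;P,U=fk(d,K);J[:3,i]=(P-p)/1e-5;J[3:,i]=R.from_matrix(U@T.T).as_rotvec()/1e-5
    return J,p,T
def go(q,tp,tR,n=60,lam=.02):
    "integrate min-norm IK along straight path"
    q=np.array(q,float)
    for i in range(n*2):
        J,p,T=jac(q);f=1/max(1,n-i)
        e=np.r_[(tp-p)*f,R.from_matrix(tR@T.T).as_rotvec()*f]
        q=np.clip(q+J.T@np.linalg.solve(J@J.T+lam**2*np.eye(6),e),lo,hi)
        if i>n+10 and np.abs(e).max()<1e-4:break
    return q,np.linalg.norm(e[:3])*1000,np.degrees(np.linalg.norm(e[3:]))
E
python3 - <<'E'
from kin import *
from h import M,tool,YAW
q0=[-1.286,.616,-.013,1.425,.008,1.103,-.04]
q=q0
# replay
for t,Rt in (((.42,.25,.29),tool(YAW)),((.42,0,.268),tool(YAW)),((.4678,-.1088,.1871),R.from_euler('xyz',[3.13,.508,3.078]).as_matrix()),((.445,-.1087,.2464),R.from_euler('xyz',[3.11,.13,3.094]).as_matrix())):
    q,a,b=go(q,np.array(t),Rt);print(q.round(2),round(a,1),round(b,1))
print('actual 1: .45 .29 -.26 2.35 -1.11 .01 2.84 ; 2: -.31 .29 .7 2.03 -.36 .8 2.13')
q=[-.23,.53,.98,1.91,-.74,1.27,2.59]
# candidate loops
for name,w in {'yaw-60':[(M(-110,0,240),tool(YAW-1))],'yaw+60':[(M(-110,0,240),tool(YAW+1))],'far':[((.65,-.1,.3),tool(YAW))],'left':[((.35,.4,.3),tool(YAW))],'leftyaw':[((.3,.5,.3),tool(YAW+1))]}.items():
    x=q
    for t,Rt in w+[(M(-110,0,240),tool(YAW)),(M(-95,0,180),tool(YAW,10)),(M(-95,0,103),tool(YAW,24))]:
        x,a,b=go(x,np.array(t),Rt);print(name,x.round(2),round(a,1),round(b,1))
E
```

```text
[-0.59  0.31 -0.    1.77  0.    1.06  0.92] 0.0 0.0
[-0.16  0.22  0.12  1.97 -0.03  0.96  1.48] 0.0 0.0
[ 0.46  0.29 -0.27  2.33 -0.29  0.02  2.01] 0.0 0.0
[ 0.2   0.24  0.02  2.01 -0.09  0.77  1.81] 0.0 0.0
actual 1: .45 .29 -.26 2.35 -1.11 .01 2.84 ; 2: -.31 .29 .7 2.03 -.36 .8 2.13
yaw-60 [-0.62  0.61  1.32  1.95 -0.67  1.12  1.49] 0.0 0.0
yaw-60 [-0.51  0.45  1.02  1.96 -0.46  0.99  2.24] 0.0 0.0
yaw-60 [-0.4   0.46  0.87  2.13 -0.7   0.64  2.44] 0.0 0.0
yaw-60 [ 0.56  0.49 -0.45  2.38 -0.93  0.01  2.67] 62.8 11.6
yaw+60 [-0.04  0.31  0.32  1.94 -0.12  0.9   2.84] 0.0 0.0
yaw+60 [-0.23  0.34  0.57  1.95 -0.23  0.92  1.96] 0.0 0.0
yaw+60 [-0.14  0.37  0.46  2.12 -0.39  0.55  2.11] 0.0 0.0
yaw+60 [ 0.45  0.48 -0.3   2.38 -0.57  0.01  2.3 ] 46.8 8.6
far [-0.39  0.75  1.07  1.35 -0.65  1.41  2.16] 0.0 0.0
far [-0.58  0.52  1.17  1.96 -0.56  1.04  2.36] 0.0 0.0
far [-0.48  0.51  1.01  2.14 -0.81  0.71  2.56] 0.0 0.0
far [ 0.57  0.49 -0.46  2.38 -0.94  0.01  2.67] 62.9 11.6
left [-1.61  0.62  1.24  1.68 -0.61  1.29  1.26] 0.0 0.0
left [-0.54  0.48  1.08  1.96 -0.5   1.01  2.28] 0.0 0.0
left [-0.43  0.47  0.92  2.14 -0.74  0.67  2.49] 0.0 0.0
left [ 0.57  0.49 -0.46  2.38 -0.93  0.01  2.67] 62.8 11.6
leftyaw [-1.57  0.55  0.84  1.55 -0.42  1.23  1.84] 0.0 0.0
leftyaw [-0.53  0.47  1.07  1.96 -0.49  1.    2.27] 0.0 0.0
leftyaw [-0.43  0.47  0.91  2.14 -0.73  0.66  2.48] 0.0 0.0
leftyaw [ 0.56  0.49 -0.46  2.38 -0.93  0.01  2.67] 62.8 11.6
```

```bash
cat > srch.py <<'E'
from kin import *
from h import M,tool,YAW,bot
q0=bot.sense()['q'];res=[]
H=M(-110,0,220);P1=M(-95,0,160);F=M(-95,0,105)
for l in (0,12,20):
  for a in (1.0,1.6,2.2,2.8):
    for rl in (-25,0,25):
     for pump in (1,2):
      Rx=R.from_euler('x',rl,degrees=True).as_matrix()
      x=q0
      for _ in range(pump):
        for t,Rt in [(H,tool(YAW+a/2,l)),(H,tool(YAW+a,l)),(H,tool(YAW,l)@Rx)]: x,_a,_b=go(x,t,Rt,30)
      y=x
      for t,Rt in [(P1,tool(YAW,18)@Rx),(F,tool(YAW,23)@Rx),(F,tool(YAW,23))]: x,e,b=go(x,t,Rt,30)
      res.append((e+b,l,a,rl,pump,y.round(2),x.round(2)))
res.sort(key=lambda r:r[0])
for r in res[:8]:print(r)
E
time python3 srch.py
```

```text
(np.float64(1.1720021450206707e-13), 12, 2.8, 25, 1, array([ 0.51,  0.42, -0.9 ,  2.13,  1.  ,  1.03,  0.44]), array([ 0.77,  0.59, -0.85,  2.36,  1.74,  0.42, -0.06]))
(np.float64(1.2912926570997795e-13), 0, 2.8, 25, 1, array([ 0.48,  0.49, -0.85,  1.99,  0.84,  1.19,  0.68]), array([ 0.72,  0.57, -0.78,  2.36,  1.77,  0.38, -0.09]))
(np.float64(1.8127556573208768e-13), 20, 1.0, 25, 2, array([-0.36,  0.28,  0.24,  2.25,  0.9 ,  0.56,  0.53]), array([ 0.39,  0.48, -0.28,  2.39,  2.44,  0.14, -0.76]))
(np.float64(1.8942794590422202e-13), 20, 2.8, 25, 2, array([ 0.49,  0.38, -0.89,  2.22,  1.16,  0.94,  0.23]), array([ 0.78,  0.6 , -0.87,  2.36,  1.73,  0.44, -0.05]))
(np.float64(1.9961765919919196e-13), 0, 1.6, 25, 2, array([ 0.13,  0.39, -0.33,  2.  ,  0.66,  1.01,  0.89]), array([ 0.46,  0.49, -0.39,  2.38,  2.16,  0.18, -0.48]))
(np.float64(2.051244666028492e-13), 12, 1.6, 25, 1, array([ 0.18,  0.33, -0.43,  2.13,  0.87,  0.85,  0.6 ]), array([ 0.51,  0.5 , -0.45,  2.37,  2.05,  0.2 , -0.37]))
(np.float64(2.176927693810342e-13), 20, 1.0, 25, 1, array([-0.38,  0.28,  0.27,  2.25,  0.89,  0.55,  0.54]), array([ 0.38,  0.48, -0.28,  2.39,  2.46,  0.14, -0.78]))
(np.float64(2.646368449611642e-13), 12, 2.8, 25, 2, array([ 0.51,  0.42, -0.9 ,  2.13,  1.  ,  1.03,  0.44]), array([ 0.77,  0.59, -0.85,  2.36,  1.74,  0.42, -0.06]))
real	0m21.840s
user	0m22.322s
sys	0m0.077s
```

```bash
python3 -m handwheel '[0,0,0,10,0,0, 0,0,0,20,0,0, 0,0,0,20,0,0]'
python3 -m handwheel '[0,0,0,0,0,-10, 0,0,0,0,0,-20, 0,0,0,0,0,-30, 0,0,0,0,0,-40, 0,0,0,0,0,-50, 0,0,0,0,0,-60, 0,0,0,0,0,-70, 0,0,0,0,0,-80, 0,0,0,0,0,-90, 0,0,0,0,0,-100, 0,0,0,0,0,-110, 0,0,0,0,0,-120, 0,0,0,0,0,-126, 0,0,0,0,0,-126]'
python3 - <<'E'
from h import *
print(bot.sense()['q'].round(2))
Rx=R.from_euler('x',25,degrees=True).as_matrix()
rows((M(-110,0,220),tool(YAW)@Rx))
E
```

```text
t: 7.15
position: [0.4437, -0.1027, 0.2381]
eef_rot: [-3.141, -0.005, 3.09]
contact_force: [0.0, 0.2, 0.5]
width: 0.002
gripper_force: 0.0
t: 8.9
position: [0.4462, -0.0757, 0.1899]
eef_rot: [3.125, -0.048, -1.056]
contact_force: [0.0, 0.2, 0.4]
width: 0.003
gripper_force: 0.0
[ 0.91  0.7  -1.34  2.01  0.84  1.12  2.84]
[2.98, 1.88, -2.84] [12.1, 24.2, 121.3]
```

```bash
python3 -m handwheel '[1,0.5,-2,0,0,10, 2,1,-2.8,2,4,20, 3,1.9,-2.8,3,6,30, 3,1.9,-2.8,4,8,40, 3,1.9,-2.8,5,10,50, 3,1.9,-2.8,6,12,60, 3,1.9,-2.8,7,14,70, 3,1.9,-2.8,8,16,80, 3,1.9,-2.8,9,18,90, 3,1.9,-2.8,10,20,100, 3,1.9,-2.8,11,22,110, 3,1.9,-2.8,12,24,121, 3,1.9,-2.8,12,24,121]'
python3 - <<'E'
from h import *
print(bot.sense()['q'].round(2))
Rx=R.from_euler('x',25,degrees=True).as_matrix()
rows((M(-95,0,160),tool(YAW,18)@Rx),(M(-95,0,125),tool(YAW,23)@Rx),(M(-95,0,125),tool(YAW,23)))
E
```

```text
t: 10.52
position: [0.4443, -0.1076, 0.2214]
eef_rot: [-2.708, 0.0, 3.084]
contact_force: [-0.1, 0.0, -0.3]
width: -0.002
gripper_force: 0.0
[ 0.41  0.44 -0.71  2.    0.79  1.11  0.77]
[-1.5, 2.4, 5.65] [0.3, -16.1, 8.0]
[-1.5, 3.87, 8.83] [0.3, -20.6, 10.1]
[-1.5, 3.87, 8.83] [-24.4, -22.5, 5.4]
```

Matches the model; continue down to the pre-press pose.

```bash
python3 -m handwheel '[-0.8,1.2,3,0,-8,4, -1.5,2.4,5.6,0.3,-16,8, -1.5,2.4,5.6,0.3,-16,8, -1.5,3.2,7.2,0.3,-18,9, -1.5,3.9,8.8,0.3,-20.6,10, -1.5,3.9,8.8,-8,-21,8.5, -1.5,3.9,8.8,-16,-22,7, -1.5,3.9,8.8,-24.4,-22.5,5.4, -1.5,3.9,8.8,-24.4,-22.5,5.4, -1.5,3.9,8.8,-24.4,-22.5,5.4]'
python3 - <<'E'
from h import *
print(bot.sense()['q'].round(2),bot.sense()['contact_force'])
rows((M(-95,0,125),tool(YAW,23)),(M(-95,0,104),tool(YAW,23)),(M(-95,0,97),tool(YAW,23)))
E
```

```text
t: 11.78
position: [0.4589, -0.1086, 0.1246]
eef_rot: [-3.142, 0.401, 3.078]
contact_force: [0.5, 0.3, 0.1]
width: -0.002
gripper_force: 0.0
[ 0.62  0.46 -0.54  2.36  1.73  0.19 -0.01] [0.47006143 0.33733588 0.09561835]
[-0.05, -0.18, -0.02] [0.1, -0.0, 0.1]
[0.77, -0.18, 1.92] [0.1, -0.0, 0.1]
[1.04, -0.18, 2.56] [0.1, -0.0, 0.1]
```

```bash
python3 -m handwheel '[0.4,-0.1,1,0,0,0, 0.74,-0.15,1.75,0,0,0, 0.86,-0.15,2.02,0,0,0, 0.86,-0.15,2.02,0,0,0]'; python3 -m handwheel '[0.06,0,0.14,0,0,0, 0.12,0,0.28,0,0,0, 0.12,0,0.28,0,0,0]'
```

```text
t: 12.28
position: [0.4589, -0.109, 0.1023]
eef_rot: [3.139, 0.4, 3.079]
contact_force: [0.7, 0.2, -0.2]
width: -0.001
gripper_force: 0.0
t: 12.65
position: [0.4587, -0.1102, 0.0993]
eef_rot: [3.14, 0.401, 3.076]
contact_force: [0.8, 0.3, 0.5]
width: -0.0
gripper_force: 0.0
```

```bash
python3 -m handwheel '[0.06,0,0.14,0,0,0, 0.12,0,0.28,0,0,0, 0.12,0,0.28,0,0,0]';python3 -m handwheel '[0.06,0,0.14,0,0,0, 0.12,0,0.28,0,0,0, 0.12,0,0.28,0,0,0]'
```

```text
t: 13.02
position: [0.4586, -0.1102, 0.0961]
eef_rot: [3.139, 0.4, 3.076]
contact_force: [0.1, 0.2, 0.8]
width: 0.0
gripper_force: 0.0
t: 13.4
position: [0.4586, -0.1101, 0.0931]
eef_rot: [3.139, 0.4, 3.076]
contact_force: [-0.2, 0.2, 0.7]
width: 0.0
gripper_force: 0.0
```

```bash
python3 - <<'E'
from h import *
c=cam('scene');d=cam('wrist')
im=np.zeros((480,800,3),np.uint8)
s=c['color'][200:320,250:390,::-1];im[:,:400]=cv2.resize(s,(400,480)[:2],interpolation=3)
im[:300,400:]=cv2.resize(d['color'][:,:,::-1],(400,300),interpolation=3)
cv2.imwrite('pics/e.png',im)
P=c['P'];m=(P[...,0]>.43)&(P[...,0]<.52)&(P[...,1]<-.06)&(P[...,1]>-.17)
E
```

```text
(no output)
```

View pics/e.png

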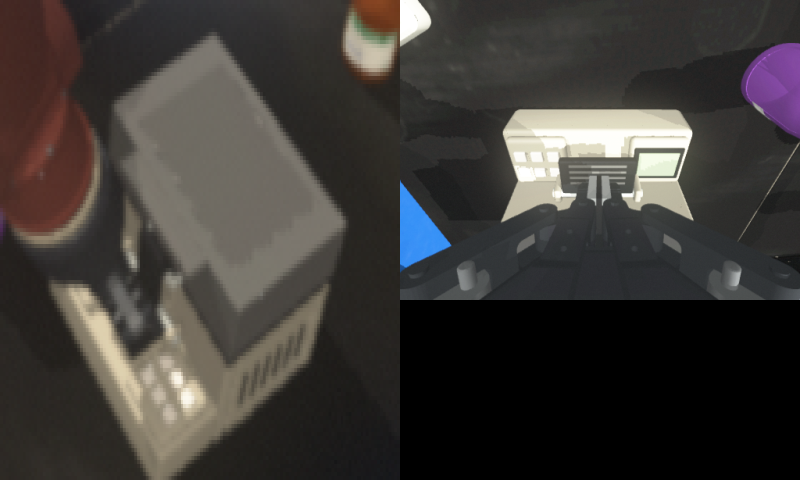

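The tips are centred over the paddle (wrist view (598,178)), towards the back of its ribs, but not in contact yet. I'll continue down, shifting slightly towards the robot.

```bash
python3 -m handwheel '[0.28,0,-0.12,0,0,0, 0.34,0,0.02,0,0,0, 0.40,0,0.16,0,0,0, 0.40,0,0.16,0,0,0]';python3 -m handwheel '[0.06,0,0.14,0,0,0, 0.12,0,0.28,0,0,0, 0.12,0,0.28,0,0,0]'
```

```text
t: 14.0
position: [0.4556, -0.1099, 0.09]
eef_rot: [3.139, 0.4, 3.076]
contact_force: [-0.9, 0.4, -0.2]
width: 0.001
gripper_force: 0.0
t: 14.38
position: [0.4556, -0.1099, 0.087]
eef_rot: [3.139, 0.4, 3.076]
contact_force: [-0.3, -0.3, -0.2]
width: 0.002
gripper_force: 0.0
```

```bash
python3 - <<'E'
from h import *
for n in ('wrist','scene'):
    c=cam(n);P=c['P'];s=bot.sense()
    L=(P-np.array(s['position']))@rot(s['eef_rot'])*1000  # tool coords mm
    m=(abs(L[...,1])<20)&(abs(L[...,0])<25)&(L[...,2]>-30)&(L[...,2]<60)
    for z in range(-30,60,5):
        k=m&(L[...,2]>=z)&(L[...,2]<z+5)
        if k.sum()>3:
            print(n,z,k.sum(),'tool',L[k].min(0).round(),L[k].max(0).round(),'wz',P[k][:,2].mean().round(3))
E
```

```text
wrist -30 255 tool [  6. -14. -30.] [ 11.  13. -25.] wz 0.109
wrist -25 226 tool [  6. -14. -25.] [ 11.  13. -20.] wz 0.104
wrist -20 214 tool [  6. -14. -20.] [ 11.  13. -15.] wz 0.1
wrist -15 169 tool [  6. -14. -15.] [ 12.  12. -10.] wz 0.095
wrist -10 32 tool [ 10.  -7. -10.] [11.  6. -7.] wz 0.091
wrist 0 864 tool [  1. -20.   1.] [13. 20.  5.] wz 0.081
wrist 5 544 tool [-10. -20.   5.] [13. 20. 10.] wz 0.079
wrist 10 64 tool [-19. -20.  10.] [-7. 20. 15.] wz 0.081
wrist 25 257 tool [ 20. -20.  27.] [25. 20. 30.] wz 0.051
wrist 30 903 tool [  8. -20.  30.] [23. 20. 35.] wz 0.051
wrist 35 496 tool [  2. -20.  35.] [13. 20. 39.] wz 0.051
scene 5 6 tool [-25.  -7.   7.] [12.  9. 10.] wz 0.086
scene 10 38 tool [-24. -19.  10.] [-13.  15.  15.] wz 0.082
scene 15 38 tool [-25. -20.  15.] [-14.  19.  19.] wz 0.08
scene 25 8 tool [ 18. -20.  28.] [25. 19. 30.] wz 0.052
scene 30 53 tool [ 13. -20.  30.] [25. 19. 35.] wz 0.05
scene 35 6 tool [ 14. -17.  35.] [19. 18. 37.] wz 0.048
```

```bash
python3 - <<'E'
from h import *
c=cam('wrist');P=c['P'];s=bot.sense()
L=(P-np.array(s['position']))@rot(s['eef_rot'])*1000
Z=c['z_map'];print('Ttc',np.array(c['T_tool_cam']).round(3).tolist())
for col in (251,256,262):
    print(col,[(r,*L[r,col].round(0).astype(int).tolist()) for r in range(190,300,5) if Z[r,col]>0])
im=c['color'][150:330,136:376,::-1];cv2.imwrite('pics/f.png',cv2.resize(im,(800,600),interpolation=3))
E
```

```text
Ttc [[-0.0, -0.966, -0.258, 0.065], [1.0, -0.0, 0.001, -0.001], [-0.001, -0.258, 0.966, -0.146], [0.0, 0.0, 0.0, 1.0]]
251 [(190, 20, -3, 31), (195, 16, -3, 32), (200, 12, -3, 35), (205, 8, -3, 36), (210, 3, -3, 39), (215, 11, -2, 5), (220, 9, -2, 4), (225, 10, -2, -8), (230, 11, -2, -16), (235, 11, -2, -22), (240, 10, -2, -27), (245, 11, -2, -34), (250, 10, -2, -37), (255, 10, -2, -41), (260, 7, -2, -41), (265, 5, -2, -41), (270, 3, -2, -41), (275, 1, -2, -43), (280, -2, -2, -42), (285, -4, -2, -42), (290, -7, -2, -41), (295, -10, -2, -41)]
256 [(190, 20, 1, 31), (195, 16, 1, 32), (200, 12, 1, 34), (205, 8, 1, 36), (210, 3, 1, 38), (215, 12, 1, 5), (220, 9, 1, 3), (225, 11, 0, -9), (230, 11, 0, -15), (235, 10, 0, -21), (240, 11, 0, -29), (245, 10, 0, -32), (250, 11, 0, -38), (255, 9, 0, -40), (260, 8, 0, -41), (265, 5, 0, -41), (270, 3, 0, -41), (275, 0, 0, -41), (280, -2, 0, -41), (285, -5, 0, -41), (290, -8, 0, -40), (295, -9, 0, -41)]
262 [(190, 20, 5, 31), (195, 16, 5, 33), (200, 12, 5, 35), (205, 8, 5, 36), (210, 4, 5, 38), (215, 11, 4, 5), (220, 9, 4, 3), (225, 11, 4, -8), (230, 11, 3, -16), (235, 11, 3, -22), (240, 11, 3, -28), (245, 10, 3, -33), (250, 11, 3, -38), (255, 10, 3, -41), (260, 12, 2, -49), (265, 11, 2, -52), (270, 11, 2, -56), (275, 10, 2, -57), (280, 8, 2, -56), (285, 2, 3, -51), (290, 0, 3, -52), (295, -1, 2, -53)]
```

View pics/f.png

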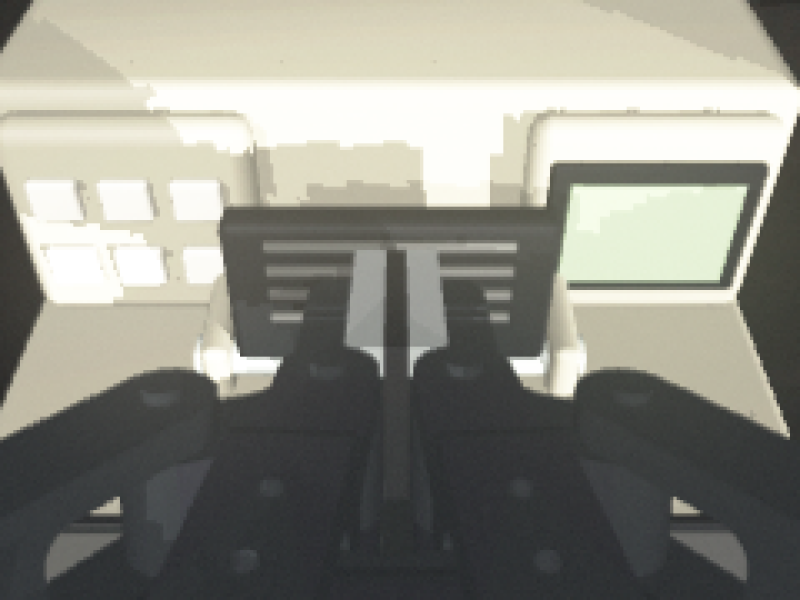

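The crop shows the tip ending at crop (392,250). By depth that is tool z ≈ -7, so the shut tips are shorter than nominal and are currently in front of the paddle. I'll check which leans are reachable with TCP placed for this geometry.

```bash
python3 - <<'E'
from kin import *
from h import M,tool,YAW,bot,rows
q0=bot.sense()['q']
for th in (28,32,36,40):
    t=np.radians(th);c,s=np.cos(t),np.sin(t)
    C=np.array([-97,82]);tip=C+11*np.array([c,s]);tcp=tip+7*np.array([s,-c])
    body=tip+47*np.array([-s,c])+43*np.array([c,s])
    up=M(tcp[0]-15,0,tcp[1]+25)
    x,a,b=go(q0,up,tool(YAW,th));y,e,f=go(x,M(tcp[0],0,tcp[1]),tool(YAW,th));z,g,h=go(y,M(tcp[0],0,tcp[1]-9),tool(YAW,th))
    print(th,tcp.round(1),body.round(1),x.round(2),round(a+b,2),y.round(2),round(e+f,2),z.round(2),round(g+h,2))
    rows((up,tool(YAW,th)),(M(tcp[0],0,tcp[1]),tool(YAW,th)))
E
```

```text
28 [-84.  81.] [-71.4 148.9] [ 0.78  0.61 -0.88  2.42  2.09  0.5  -0.4 ] 16.93 [ 0.77  0.71 -0.88  2.42  2.14  0.58 -0.43] 5.81 [ 0.77  0.74 -0.9   2.42  2.16  0.62 -0.44] 10.08
[-0.69, -0.02, -1.75] [0.1, -5.0, 0.0]
[-1.1, -0.03, 1.14] [0.1, -5.0, 0.0]
32 [-84.   81.9] [-76.1 150.5] [ 0.86  0.68 -1.01  2.42  2.19  0.66 -0.48] 54.19 [ 0.84  0.8  -1.03  2.42  2.2   0.76 -0.46] 40.91 [ 0.86  0.85 -1.07  2.42  2.19  0.82 -0.44] 43.39
[-0.73, -0.02, -1.83] [0.1, -9.0, 0.0]
[-1.14, -0.03, 1.06] [0.1, -9.0, 0.0]
36 [-84.   82.8] [-80.9 151.8] [ 0.9   0.75 -1.11  2.42  2.26  0.81 -0.54] 89.08 [ 0.89  0.89 -1.14  2.42  2.25  0.93 -0.48] 72.84 [ 0.91  0.96 -1.2   2.42  2.23  1.01 -0.43] 73.03
[-0.77, -0.02, -1.91] [0.1, -13.0, 0.0]
[-1.17, -0.03, 0.97] [0.1, -13.0, 0.0]
40 [-84.1  83.7] [-85.8 152.7] [ 0.93  0.82 -1.18  2.42  2.33  0.95 -0.58] 121.39 [ 0.92  0.98 -1.23  2.42  2.31  1.09 -0.49] 101.33 [ 0.94  1.07 -1.31  2.42  2.27  1.19 -0.42] 98.68
[-0.79, -0.02, -2.0] [0.1, -17.0, 0.0]
[-1.2, -0.03, 0.89] [0.1, -17.0, 0.0]
```

```bash
cat > srch2.py <<'E'
from kin import *
from h import M,tool,YAW,bot,rows
q0=bot.sense()['q']
for sg in (1,-1):
  Rz=R.from_euler('z',sg*np.pi/2).as_matrix()
  for th in (0,6,12,16):
    t=np.radians(th);c,s=np.cos(t),np.sin(t)
    C=np.array([-99,84]);tcp=C-43*np.array([c,s])+20*np.array([s,-c])
    H=(M(-120,0,220),tool(YAW,5)@Rz);U=(M(tcp[0],0,tcp[1]+70),tool(YAW,th)@Rz)
    x,_,_=go(q0,M(-110,0,220),tool(YAW,5));w,a,b=go(x,*H);y,e,f=go(w,*U);z,g,h=go(y,M(tcp[0],0,tcp[1]-10),U[1])
    print(sg,th,tcp.round(1),w.round(2),round(a+b,1),y.round(2),round(e+f,2),z.round(2),round(g+h,2))
E
python3 srch2.py
```

```text
1 0 [-142.   64.] [ 0.66  0.34 -0.61  2.01  0.27  0.78 -0.17] 0.0 [ 0.56  0.48 -0.52  2.11  0.39  0.65 -0.29] 0.0 [ 0.45  0.62 -0.38  2.17  0.53  0.44 -0.42] 0.0
1 6 [-139.7   59.6] [ 0.66  0.34 -0.61  2.01  0.27  0.78 -0.17] 0.0 [ 0.56  0.45 -0.49  2.18  0.44  0.49 -0.32] 0.0 [ 0.38  0.59 -0.27  2.25  0.6   0.24 -0.47] 0.0
1 12 [-136.9   55.5] [ 0.66  0.34 -0.61  2.01  0.27  0.78 -0.17] 0.0 [ 0.52  0.42 -0.42  2.26  0.5   0.32 -0.38] 0.0 [ 0.25  0.59 -0.07  2.34  0.63  0.01 -0.49] 0.0
1 16 [-134.8   52.9] [ 0.66  0.34 -0.61  2.01  0.27  0.78 -0.17] 0.0 [ 0.46  0.41 -0.33  2.31  0.55  0.19 -0.42] 0.0 [ 0.17  0.59  0.07  2.39  0.63  0.01 -0.48] 55.14
-1 0 [-142.   64.] [ 1.08  0.59 -1.34  2.02  0.72  1.01  2.47] 0.0 [ 0.95  0.7  -1.19  2.12  0.85  0.92  2.34] 0.0 [ 0.84  0.81 -1.03  2.19  1.07  0.79  2.16] 0.0
-1 6 [-139.7   59.6] [ 1.08  0.59 -1.34  2.02  0.72  1.01  2.47] 0.0 [ 0.96  0.66 -1.17  2.19  0.95  0.79  2.25] 0.0 [ 0.82  0.78 -0.98  2.27  1.25  0.66  1.99] 0.0
-1 12 [-136.9   55.5] [ 1.08  0.59 -1.34  2.02  0.72  1.01  2.47] 0.0 [ 0.96  0.62 -1.12  2.27  1.11  0.64  2.12] 0.0 [ 0.81  0.77 -0.94  2.35  1.54  0.59  1.71] 0.0
-1 16 [-134.8   52.9] [ 1.08  0.59 -1.34  2.02  0.72  1.01  2.47] 0.0 [ 0.94  0.59 -1.07  2.33  1.26  0.55  1.97] 0.0 [ 0.82  0.79 -0.97  2.41  1.76  0.62  1.5 ] 0.0
```

```bash
python3 - <<'E'
from h import *
rows((M(-120,0,220),tool(YAW,6)))
E
```

```text
[-3.21, 0.0, -13.07] [0.1, 17.0, 0.1]
```

```bash
python3 -m handwheel '[-1,0,-5,0,0,0, -2,0,-10,0,8,0, -3.2,0,-13,0,17,0, -3.2,0,-13,0,17,0, -3.2,0,-13,0,17,0]' 
python3 -m handwheel '[0,0,0,0,0,10, 0,0,0,0,0,20, 0,0,0,0,0,30, 0,0,0,0,0,40, 0,0,0,0,0,50, 0,0,0,0,0,60, 0,0,0,0,0,70, 0,0,0,0,0,80, 0,0,0,0,0,90, 0,0,0,0,0,90]' 0
python3 - <<'E'
from h import *
print(bot.sense()['q'].round(2))
Rz=R.from_euler('z',np.pi/2).as_matrix()
rows((M(-139,0,125),tool(YAW,7)@Rz))
E
```

```text
t: 15.15
position: [0.4412, -0.1348, 0.1961]
eef_rot: [-3.057, 0.194, 3.052]
contact_force: [0.4, -1.2, -0.6]
width: -0.002
gripper_force: 0.0
t: 16.4
position: [0.4425, -0.135, 0.1959]
eef_rot: [2.942, 0.085, 1.466]
contact_force: [-0.3, 0.6, -0.3]
width: 1.0
gripper_force: 0.0
[ 0.48  0.31 -0.35  2.15  0.36  0.53 -0.24]
[3.04, -4.29, 6.13] [4.4, 5.1, -1.4]
```

```bash
python3 -m handwheel '[1.5,-2,1,2,2,-0.7, 3,-4.3,3,4.4,5.1,-1.4, 3,-4.3,5,4.4,5.1,-1.4, 3,-4.3,6.1,4.4,5.1,-1.4, 3,-4.3,6.1,4.4,5.1,-1.4]' 
python3 - <<'E'
from h import *
print(bot.sense()['q'].round(2))
Rz=R.from_euler('z',np.pi/2).as_matrix()
c=cam('wrist');P=c['P'];s=bot.sense()
L=(P-np.array(s['position']))@rot(s['eef_rot'])*1000
m=(L[...,2]<30)&(L[...,2]>-120)
for z in range(-70,30,5):
    k=m&(L[...,2]>=z)&(L[...,2]<z+5)
    for g in (1,-1):
        kk=k&(L[...,1]*g>0)
        if kk.sum()>3:print(z,g,kk.sum(),L[kk].min(0).round(),L[kk].max(0).round(),P[kk][:,2].min().round(3))
rows((M(-139,0,75),tool(YAW,7)@Rz))
cv2.imwrite('pics/g.png',cv2.resize(c['color'][:,:,::-1],(800,600)))
E
```

```text
t: 17.02
position: [0.4147, -0.1077, 0.1245]
eef_rot: [3.022, -0.001, 1.503]
contact_force: [-0.0, 0.5, 0.3]
width: 0.997
gripper_force: 0.0
[ 0.48  0.43 -0.36  2.24  0.35  0.4  -0.22]
-70 1 2207 [-13.  37. -70.] [ 14.  75. -65.] 0.195
-70 -1 2072 [-13. -75. -70.] [ 14. -38. -65.] 0.181
-65 1 687 [  5.  40. -65.] [ 14.  73. -60.] 0.19
-65 -1 691 [  6. -73. -65.] [ 14. -40. -60.] 0.177
-60 1 165 [  6.  43. -60.] [ 13.  66. -55.] 0.185
-60 -1 152 [  5. -66. -60.] [ 13. -42. -55.] 0.174
-55 1 342 [  1.  42. -55.] [ 12.  51. -50.] 0.18
-55 -1 342 [  1. -51. -55.] [ 11. -42. -50.] 0.169
-50 1 275 [ -5.  42. -50.] [ 11.  56. -45.] 0.175
-50 -1 285 [ -6. -56. -50.] [ 11. -42. -45.] 0.163
-45 1 346 [-10.  42. -45.] [ 11.  56. -40.] 0.17
-45 -1 341 [-11. -57. -45.] [ 11. -42. -40.] 0.158
-40 1 318 [-12.  42. -40.] [ 11.  56. -35.] 0.165
-40 -1 325 [-12. -57. -40.] [ 11. -42. -35.] 0.153
-35 1 287 [-12.  42. -35.] [ 11.  56. -30.] 0.16
-35 -1 280 [-11. -56. -35.] [ 11. -42. -30.] 0.148
-30 1 438 [-12.  42. -30.] [ 74.  90. -25.] 0.155
-30 -1 253 [-11. -56. -30.] [ 11. -42. -25.] 0.144
-25 1 17384 [-82.  42. -25.] [ 81. 128. -20.] 0.15
-25 -1 191 [-11. -56. -25.] [ 11. -42. -20.] 0.14
-20 1 3514 [-82.  42. -20.] [ 81. 140. -15.] 0.146
-20 -1 81 [-12. -43. -20.] [ 10. -42. -16.] 0.136
-15 1 722 [-83.  85. -15.] [ 81.  89. -10.] 0.145
-10 1 641 [ 42.  85. -10.] [81. 87. -5.] 0.14
-5 1 586 [41. 84. -5.] [81. 87. -0.] 0.135
0 1 932 [-8. 65.  0.] [81. 86.  5.] 0.128
5 1 1186 [-22.  64.   5.] [81. 85. 10.] 0.123
10 1 1124 [-21.  64.  10.] [81. 84. 15.] 0.118
15 1 1059 [-20.  63.  15.] [81. 84. 20.] 0.113
20 1 1074 [-20.  63.  20.] [81. 83. 25.] 0.108
25 1 1056 [-10.  62.  25.] [83. 92. 30.] 0.103
[0.02, -0.59, 4.97] [-0.1, -0.0, -0.1]
```

View pics/g.png

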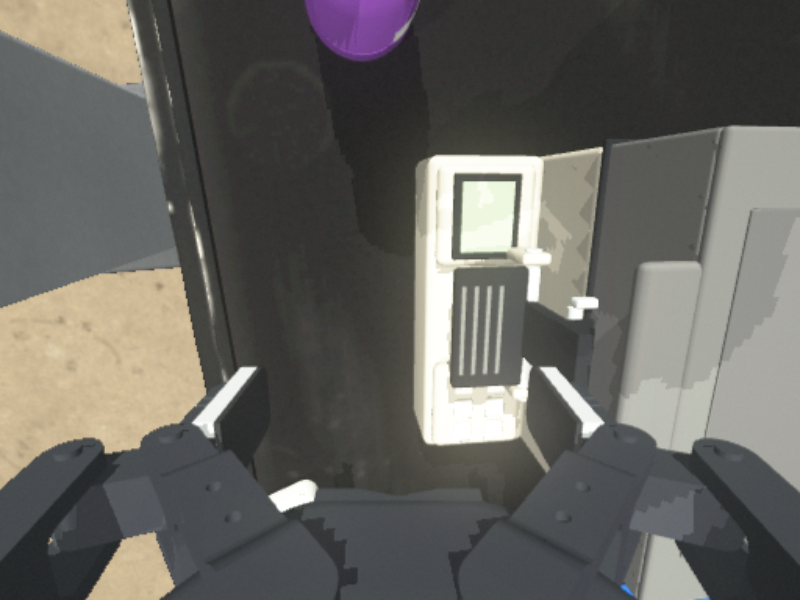

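Wrist view: the front finger (560,395) is beside the paddle (490,325), and the knuckles extend out to y=75 mm. More lean is needed to keep them clear of the lip, so I'm checking reachability.

```bash
python3 - <<'E'
from kin import *
from h import M,tool,YAW,bot,rows
q0=bot.sense()['q'];Rz=R.from_euler('z',np.pi/2).as_matrix()
for th in (9,11,13,15):
  for rl in (0,):
    t=np.radians(th);c,s=np.cos(t),np.sin(t)
    C=np.array([-103,80]);tcp=C-42*np.array([c,s])+19*np.array([s,-c])
    kn=C+33*np.array([c,s])+43*np.array([-s,c])
    T=tool(YAW,th)@Rz
    x,a,b=go(q0,M(tcp[0],0,tcp[1]+25),T);y,e,f=go(x,M(tcp[0],0,tcp[1]),T);z,g,h=go(y,M(tcp[0],0,tcp[1]-8),T)
    print(th,tcp.round(1),kn.round(1),x.round(2),round(a+b,1),y.round(2),round(e+f,2),z.round(2),round(g+h,2))
    rows((M(tcp[0],0,tcp[1]+25),T),(M(tcp[0],0,tcp[1]+2),T))
E
```

```text
9 [-141.5   54.7] [-77.1 127.6] [ 0.37  0.51 -0.23  2.28  0.43  0.22 -0.3 ] 0.0 [ 0.31  0.57 -0.15  2.3   0.46  0.14 -0.33] 0.0 [ 0.3   0.59 -0.13  2.31  0.47  0.11 -0.33] 0.0
[0.02, -0.78, 4.48] [-2.1, -0.0, -0.1]
[0.02, -1.06, 6.76] [-2.1, -0.0, -0.1]
11 [-140.6   53.3] [-78.8 128.5] [ 0.35  0.51 -0.19  2.31  0.45  0.16 -0.31] 0.0 [ 0.28  0.57 -0.11  2.33  0.47  0.07 -0.33] 0.0 [ 0.27  0.59 -0.08  2.33  0.47  0.04 -0.33] 0.0
[0.02, -0.71, 4.62] [-4.1, -0.0, -0.1]
[0.02, -0.98, 6.9] [-4.1, -0.0, -0.1]
13 [-139.6   52. ] [-80.5 129.3] [ 0.32  0.51 -0.14  2.33  0.46  0.09 -0.32] 0.0 [ 0.25  0.57 -0.06  2.35  0.47  0.01 -0.33] 5.32 [ 0.24  0.59 -0.03  2.36  0.48  0.01 -0.34] 16.02
[0.02, -0.63, 4.76] [-6.1, -0.0, -0.1]
[0.02, -0.9, 7.04] [-6.1, -0.0, -0.1]
15 [-138.7   50.8] [-82.3 130.1] [ 0.28  0.51 -0.09  2.36  0.46  0.02 -0.32] 0.0 [ 0.22  0.57 -0.01  2.38  0.49  0.01 -0.34] 31.58 [ 0.2   0.59  0.02  2.39  0.51  0.01 -0.36] 42.34
[0.02, -0.54, 4.9] [-8.1, -0.0, -0.1]
[0.02, -0.82, 7.18] [-8.1, -0.0, -0.1]
```

```bash
python3 - <<'E'
from h import *
c=cam('wrist');s=bot.sense()
Q=(c['P']-O)@R.from_euler('z',YAW).as_matrix()*1000
for P in (Q,(np.load('w1.npy')-O)@R.from_euler('z',YAW).as_matrix()*1000):
  m=(abs(Q[...,1])<12) if P is Q else (abs(P[...,1])<12)
  for z in range(64,165,6):
    k=m&(P[...,2]>=z)&(P[...,2]<z+6)&(P[...,0]>-115)&(P[...,0]<-40)
    if k.sum()>3: print(z,k.sum(),P[k][:,0].min().round(1),P[k][:,0].max().round(1))
  print()
E
```

```text
64 28 -55.9 -54.9
70 29 -107.3 -54.6
76 1280 -107.8 -54.9
82 297 -105.2 -54.8
88 119 -74.0 -72.8
94 127 -74.1 -54.3
100 141 -74.1 -57.5
106 179 -74.0 -54.6
112 328 -74.2 -54.2
118 364 -74.0 -54.3
124 545 -74.3 -54.0
130 151 -74.3 -55.6
142 22 -98.7 -97.8
148 213 -99.8 -71.1
154 3054 -100.2 -40.0
160 413 -101.2 -40.0

70 24 -107.6 -106.6
76 1009 -108.5 -72.5
82 209 -106.6 -72.1
88 113 -74.9 -72.7
94 122 -74.6 -72.6
100 138 -74.5 -72.6
106 129 -74.9 -72.6
112 175 -74.5 -54.5
118 307 -74.8 -54.1
124 399 -74.5 -53.9
130 259 -74.3 -53.6
136 28 -56.5 -54.6
148 37 -72.8 -71.0
154 548 -73.7 -52.4
```

```bash
python3 - <<'E'
from kin import *
from h import M,tool,YAW,bot,rows
q0=bot.sense()['q'];Rz=R.from_euler('z',np.pi/2).as_matrix()
h0,_,_=go(q0,M(-139,0,200),tool(YAW,3)@Rz)
for th in (23,25,26,27,28):
  for rl in (0,25):
    Rx=R.from_euler('x',rl,degrees=True).as_matrix()
    t=np.radians(th);c,s=np.cos(t),np.sin(t)
    C=np.array([-103,80]);tip=C+11*np.array([c,s]);tcp=tip+7*np.array([s,-c])
    bd=[(tip+47*np.array([-s,c])+b*np.array([c,s])).round(1) for b in (38,43)]
    T=tool(YAW,th)
    x,_,_=go(h0,M(-110,0,220),tool(YAW,0)@Rx);x1,_,_=go(x,M(-95,0,150),tool(YAW,20)@Rx);x2,_,_=go(x1,M(tcp[0],0,tcp[1]+25),T)
    y,e,f=go(x2,M(tcp[0],0,tcp[1]),T);z,g,h=go(y,M(tcp[0],0,tcp[1]-10),T)
    print(th,rl,tcp.round(1),bd,x.round(2),y.round(2),round(e,1),round(f,2),z.round(2),round(g,1),round(h,2))
E
```

```text
23 0 [-90.1  77.9] [array([-76.3, 142.4]), array([-71.7, 144.4])] [ 0.81  0.46 -0.9   1.94  0.44  0.96  1.2 ] [-0.02  0.53  0.3   2.38  0.96  0.01  0.73] 82.9 15.26 [-0.04  0.55  0.33  2.39  0.92  0.01  0.77] 92.9 17.11
23 25 [-90.1  77.9] [array([-76.3, 142.4]), array([-71.7, 144.4])] [ 0.36  0.44 -0.67  1.99  0.78  1.12  0.76] [ 0.67  0.64 -0.73  2.38  1.98  0.41 -0.29] 0.0 0.0 [ 0.68  0.67 -0.75  2.38  2.02  0.45 -0.33] 0.0 0.0
25 0 [-90.1  78.3] [array([-78.5, 143.3]), array([-73.9, 145.4])] [ 0.81  0.46 -0.9   1.94  0.44  0.96  1.2 ] [-0.08  0.53  0.4   2.41  0.94  0.01  0.76] 105.6 19.46 [-0.09  0.55  0.42  2.41  0.9   0.01  0.79] 114.5 21.08
25 25 [-90.1  78.3] [array([-78.5, 143.3]), array([-73.9, 145.4])] [ 0.36  0.44 -0.67  1.99  0.78  1.12  0.76] [ 0.7   0.66 -0.77  2.41  2.09  0.47 -0.39] 0.0 0.0 [ 0.7   0.69 -0.78  2.41  2.12  0.51 -0.42] 0.0 0.0
26 0 [-90.   78.5] [array([-79.6, 143.7]), array([-75.1, 145.9])] [ 0.81  0.46 -0.9   1.94  0.44  0.96  1.2 ] [-0.11  0.53  0.45  2.42  0.93  0.01  0.77] 116.4 21.43 [-0.12  0.55  0.46  2.42  0.89  0.01  0.8 ] 122.2 22.82
26 25 
[... 385 characters left out ...]
.55  0.5   2.42  0.88  0.01  0.81] 127.2 24.32
27 25 [-90.   78.8] [array([-80.7, 144.1]), array([-76.2, 146.4])] [ 0.36  0.44 -0.67  1.99  0.78  1.12  0.76] [ 0.72  0.68 -0.81  2.42  2.18  0.53 -0.47] 8.8 0.77 [ 0.73  0.72 -0.83  2.42  2.19  0.58 -0.48] 13.0 1.15
28 0 [-90.  79.] [array([-81.8, 144.5]), array([-77.4, 146.9])] [ 0.81  0.46 -0.9   1.94  0.44  0.96  1.2 ] [-0.17  0.53  0.54  2.42  0.9   0.01  0.79] 127.5 24.58 [-0.18  0.55  0.54  2.42  0.87  0.01  0.82] 132.2 25.78
28 25 [-90.  79.] [array([-81.8, 144.5]), array([-77.4, 146.9])] [ 0.36  0.44 -0.67  1.99  0.78  1.12  0.76] [ 0.74  0.69 -0.84  2.42  2.21  0.57 -0.5 ] 17.6 1.55 [ 0.75  0.74 -0.87  2.42  2.21  0.62 -0.49] 21.4 1.9
```

```bash
python3 -m handwheel '[0,0,-4,0,0,0, 0,1.5,-8,0,0,0, 0,1.5,-8.5,4,0,0, 0,1.5,-8.5,7,0,0]' 255
python3 -m handwheel '[0,0,0,0,0,-10, 0,0,0,0,0,-20, 0,0,0,0,0,-30, 0,0,0,0,0,-40, 0,0,0,0,0,-50, 0,0,0,0,0,-60, 0,0,0,0,0,-70, 0,0,0,0,0,-80, 0,0,0,0,0,-90, 0,0,0,0,0,-90]'
python3 - <<'E'
from h import *
print(bot.sense()['q'].round(2))
Rx=R.from_euler('x',25,degrees=True).as_matrix()
rows((M(-110,0,220),tool(YAW,0)@Rx),(M(-95,0,150),tool(YAW,20)@Rx),(M(-90,0,108),tool(YAW,25)))
E
```

```text
t: 17.62
position: [0.4207, -0.1085, 0.2134]
eef_rot: [3.14, 0.001, 1.502]
contact_force: [-0.4, -0.9, -0.8]
width: 0.143
gripper_force: 0.0
t: 18.88
position: [0.4199, -0.1084, 0.2119]
eef_rot: [3.142, 0.0, 3.071]
contact_force: [0.6, -0.2, -0.1]
width: 0.001
gripper_force: 0.0
[ 0.86  0.43 -0.91  2.02  0.43  0.9   1.21]
[-2.43, 0.07, -0.81] [25.0, -0.0, -0.3]
[-3.93, 0.08, 6.19] [24.7, -19.7, 4.1]
[-4.43, 0.08, 10.39] [-0.1, -25.0, -0.3]
```

```bash
python3 -m handwheel '[-1.5,0,-0.8,8,0,0, -2.4,0.1,-0.8,16,0,0, -2.4,0.1,-0.8,25,0,0, -2.4,0.1,-0.8,25,0,0, -3,0.1,2.5,25,-8,2, -3.9,0.1,6.2,24.7,-16,3, -3.9,0.1,6.2,24.7,-19.7,4, -3.9,0.1,6.2,24.7,-19.7,4, -4.2,0.1,8,16,-21,3, -4.4,0.1,9.5,8,-23,2, -4.4,0.1,10.4,0,-25,0, -4.4,0.1,10.4,0,-25,0, -4.4,0.1,10.4,0,-25,0]'
python3 - <<'E'
from h import *
print(bot.sense()['q'].round(2))
rows((M(-90,0,108),tool(YAW,25)),(M(-90,0,81),tool(YAW,25)),(M(-90,0,71),tool(YAW,25)))
E
```

```text
t: 20.5
position: [0.4653, -0.111, 0.1085]
eef_rot: [-3.141, 0.438, 3.071]
contact_force: [0.0, 0.1, 0.1]
width: -0.002
gripper_force: 0.0
[ 0.7   0.54 -0.67  2.39  2.04  0.31 -0.31]
[0.12, 0.02, -0.01] [-0.2, 0.1, -0.2]
[1.27, 0.02, 2.44] [-0.2, 0.1, -0.2]
[1.69, 0.02, 3.35] [-0.2, 0.1, -0.2]
```

```bash
python3 -m handwheel '[0.6,0,1.2,0,0,0, 1.15,0,2.2,0,0,0, 1.2,0,2.3,0,0,0, 1.2,0,2.3,0,0,0]'; python3 -m handwheel '[0.06,0,0.13,0,0,0, 0.12,0,0.25,0,0,0, 0.12,0,0.25,0,0,0]'
```

```text
t: 21.0
position: [0.4637, -0.1091, 0.0822]
eef_rot: [-3.141, 0.437, 3.075]
contact_force: [0.1, 0.7, 0.5]
width: 0.001
gripper_force: 0.0
t: 21.38
position: [0.4633, -0.1099, 0.0792]
eef_rot: [3.141, 0.437, 3.074]
contact_force: [0.5, 0.4, 2.9]
width: -0.003
gripper_force: 1.2
```

```bash
python3 -m handwheel '[0.06,0,0.13,0,0,0, 0.12,0,0.26,0,0,0, 0.17,0,0.37,0,0,0, 0.17,0,0.37,0,0,0]';  python3 -m handwheel '[0.04,0,0.09,0,0,0, 0.08,0,0.18,0,0,0, 0.08,0,0.18,0,0,0]'; python3 - <<'E'
from h import *
c=cam('scene');P=(c['P']-O)@R.from_euler('z',YAW).as_matrix()*1000
m=(P[...,2]>165)&(abs(P[...,1])<85)&(P[...,0]>0)&(P[...,0]<130);print(m.sum(),P[m][:,2].max() if m.any() else 0)
E
```

```text
t: 21.88
position: [0.4623, -0.1107, 0.0743]
eef_rot: [-3.142, 0.435, 3.072]
contact_force: [-0.7, -0.5, 1.2]
width: 0.001
gripper_force: 0.5
t: 22.25
position: [0.4624, -0.1109, 0.0729]
eef_rot: [-3.14, 0.436, 3.073]
contact_force: [-1.8, -1.2, 8.7]
width: -0.003
gripper_force: 4.1
994 206.1207539948242
```

The lid is rising. I'll retreat backwards along the tool axis.

```bash
python3 -m handwheel '[0,0,-0.5,0,0,0, 0.3,0,-2,0,0,0, 0.5,0,-5,0,0,0, 0.5,0,-8,0,0,0, 0.5,0,-11,0,0,0, 0,0,-13,0,8,0, 0,0,-13,0,16,0, 0,0,-13,0,22,0]' 0
python3 - <<'E'
from h import *
c=cam('scene');P=(c['P']-O)@R.from_euler('z',YAW).as_matrix()*1000
m=(P[...,2]>165)&(abs(P[...,1])<85)&(P[...,0]>0)&(P[...,0]<150);print(m.sum(),P[m].max(0),P[m].min(0))
print(bot.sense()['q'].round(2))
rows(((.463,.222,.24),tool(YAW)),((.463,.222,.27),tool(YAW)))
B=c['P'];k=(B[...,0]>.42)&(B[...,0]<.51)&(B[...,1]>.17)&(B[...,1]<.27)&(B[...,2]>.03);print(B[k].min(0),B[k].max(0))
E
```

```text
t: 23.3
position: [0.4056, -0.1071, 0.191]
eef_rot: [-3.14, 0.044, 3.072]
contact_force: [0.3, -1.1, -1.1]
width: 1.0
gripper_force: 0.0
2523 [115.79692165  83.7840498  232.25689794] [ 56.37085223 -84.8686467  165.16021721]
[ 1.05  0.58 -1.25  2.1   0.71  0.92  0.91]
[-3.04, 33.1, -4.4] [0.3, 2.7, -0.3]
[-3.19, 33.12, -7.4] [0.3, 2.7, -0.3]
[0.4404673  0.19355528 0.03016069] [0.48724223 0.20825381 0.04837974]
```

The lid is fully open (top at 232 mm). I'll check the palm's position in the tool frame before choosing a grip height.

```bash
python3 - <<'E'
from h import *
c=cam('wrist');P=c['P'];s=bot.sense()
L=(P-np.array(s['position']))@rot(s['eef_rot'])*1000
m=(L[...,2]<-18)&(abs(L[...,1])<38)
for y in range(-36,37,12):
    k=m&(abs(L[...,1]-y)<6)
    if k.sum(): i=np.argmax(np.where(k,L[...,2],-999));print(y,k.sum(),'max z',L.reshape(-1,3)[i].round(),'x',L[k][:,0].min().round(),L[k][:,0].max().round(),'z',np.percentile(L[k][:,2],[5,50,95]).round())
v=c['P'];
E
```

```text
-36 1516 max z [ 11. -38. -70.] x -4.0 18.0 z [-99. -87. -78.]
-24 3333 max z [ 16. -30. -79.] x 9.0 20.0 z [-106.  -97.  -84.]
-12 3868 max z [  8. -16. -76.] x 8.0 20.0 z [-107.  -99.  -80.]
0 3346 max z [  8.   4. -78.] x 8.0 12.0 z [-101.  -93.  -81.]
12 3899 max z [  8.  13. -76.] x 8.0 20.0 z [-107. -100.  -80.]
24 3305 max z [ 16.  30. -78.] x 8.0 20.0 z [-106.  -96.  -84.]
36 1504 max z [ 11.  37. -69.] x -4.0 17.0 z [-98. -86. -78.]
```

```bash
python3 -m handwheel '[-0.5,5,-3,0,1,0, -1,10,-4.4,0.3,2.7,0, -2,16,-4.4,0.3,2.7,-0.3, -2.5,22,-4.4,0.3,2.7,-0.3, -3,28,-4.4,0.3,2.7,-0.3, -3,33.1,-4.4,0.3,2.7,-0.3, -3,33.1,-4.4,0.3,2.7,-0.3, -3,33.1,-4.4,0.3,2.7,-0.3]' 0 20
python3 - <<'E'
from h import *
c=cam('wrist');P=c['P']
print(bot.sense()['q'].round(2))
d=(P[...,0]-.463)**2+(P[...,1]-.222)**2<.045**2
for a,b in((.02,.07),(.085,.105),(.105,.115),(.118,.15)):
    k=d&(P[...,2]>a)&(P[...,2]<b)
    if k.sum():(x,y),r=cv2.minEnclosingCircle((P[k][:,:2]*1000).astype(np.float32));print(a,k.sum(),round(x,1),round(y,1),round(r,1),P[k].min(0).round(3),P[k].max(0).round(3))
rows(((.463,.222,.15),tool(YAW)),((.463,.222,.07),tool(YAW)))
cv2.imwrite('pics/i.png',cv2.resize(c['color'][:,:,::-1],(800,600)))
E
```

```text
t: 24.4
position: [0.4576, 0.2202, 0.235]
eef_rot: [-3.134, 0.004, 3.078]
contact_force: [0.1, -0.7, -0.2]
width: 0.998
gripper_force: 0.0
[ 0.2   0.6  -1.11  1.8   0.6   1.13  0.39]
0.02 297 458.6 223.4 28.0 [0.434 0.196 0.02 ] [0.463 0.251 0.07 ]
0.085 1043 461.7 222.7 24.9 [0.437 0.2   0.085] [0.486 0.246 0.105]
0.105 552 462.8 222.8 26.5 [0.437 0.197 0.105] [0.489 0.249 0.115]
0.118 479 462.0 222.4 11.7 [0.451 0.211 0.119] [0.474 0.234 0.139]
[-0.45, 0.35, 8.51] [-0.5, 0.3, 0.0]
[-0.41, 0.41, 16.51] [-0.5, 0.3, 0.0]
```

View pics/i.png

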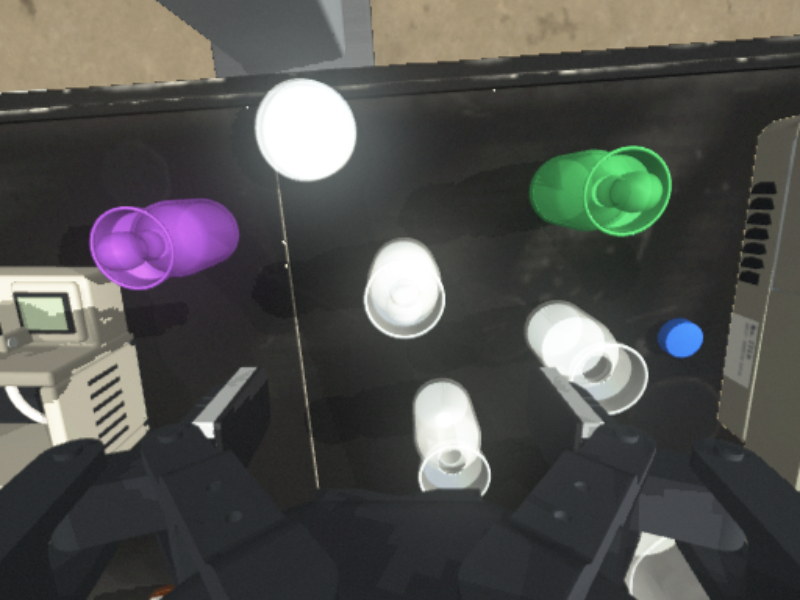

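The stoppered bottle is at (405,290), with the ball visible; the open ones are at (600,370) and (455,470). I'll descend and grip the collar.

```bash
python3 -m handwheel '[-0.2,0.2,4,-0.3,0.3,0, -0.4,0.3,8,-0.5,0.3,0, -0.4,0.3,12,-0.5,0.3,0, -0.4,0.35,15,-0.5,0.3,0, -0.4,0.35,16.4,-0.5,0.3,0, -0.4,0.35,16.4,-0.5,0.3,0]' 0 20
python3 -m handwheel '[0,0,0,0,0,0, 0,0,0,0,0,0, 0,0,0,0,0,0, 0,0,0,0,0,0, 0,0,0,0,0,0, 0,0,0,0,0,0]' 255 25
```

```text
t: 25.2
position: [0.4633, 0.2227, 0.0717]
eef_rot: [3.139, -0.001, 3.076]
contact_force: [-0.0, -1.0, 0.1]
width: 1.003
gripper_force: 0.0
t: 25.95
position: [0.4644, 0.2238, 0.0741]
eef_rot: [3.139, 0.003, 3.077]
contact_force: [-0.5, -1.6, 7.1]
width: 0.59
gripper_force: 52.4
```

```bash
python3 -m handwheel '[0,0,-0.5,0,0,0, 0,0,-2,0,0,0, 0,0,-5,0,0,0, 0,0,-9,0,0,0, 0,0,-14,0,0,0, 0,0,-16,0,0,0, 0,0,-16,0,0,0]'
python3 - <<'E'
from h import *
c=cam('wrist','j.png');P=c['P'];s=bot.sense();print(s['q'].round(2))
L=(P-np.array(s['position']))@rot(s['eef_rot'])*1000
m=(abs(L[...,1])<24)&(abs(L[...,0])<45)&(L[...,2]>-75)&(L[...,2]<90)&(P[...,2]>.05)
for z in range(-75,90,10):
    k=m&(L[...,2]>=z)&(L[...,2]<z+10)
    if k.sum()>3:print(z,k.sum(),L[k].min(0).round(),L[k].max(0).round())
t=tool(YAW)
rows((M(0,0,250),t),(M(0,0,80),t))
E
```

```text
t: 26.82
position: [0.4637, 0.2245, 0.2342]
eef_rot: [3.136, 0.003, 3.078]
contact_force: [0.4, -0.5, -1.6]
width: 0.589
gripper_force: 50.7
[ 0.2   0.61 -1.1   1.79  0.6   1.12  0.4 ]
-75 281 [ -2. -24. -75.] [ 17.  24. -65.]
-65 2234 [ -6. -24. -65.] [ 12.  24. -55.]
-55 754 [ -0. -11. -55.] [ 13.  12. -45.]
-45 2145 [-22. -24. -45.] [ 27.  24. -35.]
-35 2199 [-20. -23. -35.] [ 27.  24. -25.]
-25 2474 [-16. -21. -25.] [ 19.  23. -17.]
-15 324 [ -2. -18. -14.] [23. 19. -5.]
-5 1313 [  5. -24.  -5.] [28. 24.  5.]
5 473 [ 13. -24.   5.] [29. 24. 15.]
15 218 [ 15. -24.  15.] [29. 24. 25.]
25 185 [ 15. -24.  25.] [29. 24. 35.]
35 154 [ 16. -23.  35.] [29. 23. 45.]
45 140 [ 17. -23.  45.] [29. 23. 55.]
55 110 [ 15. -24.  55.] [29. 23. 65.]
[-11.23, -33.37, -1.85] [0.2, 0.0, 0.1]
[-11.21, -33.42, 15.15] [0.2, 0.0, 0.1]
```

```bash
python3 -m handwheel '[-1,-2,-0.5,0,0,0, -2,-6,-1,0,0,0, -4,-11,-1.8,0,0,0, -5.5,-16,-1.8,0,0,0, -7,-21,-1.8,0,0,0, -9,-26,-1.8,0,0,0, -10.3,-30,-1.8,0,0,0, -11,-32.5,-1.8,0,0,0, -11.2,-33.4,-1.8,0,0,0, -11.2,-33.4,-1.8,0,0,0]'
python3 - <<'E'
from h import *
print(bot.sense()['position'],bot.sense()['q'].round(2))
for n in ('top','scene','wrist'):
    c=cam(n);Q=(c['P']-O)@R.from_euler('z',YAW).as_matrix()*1000
    k=(abs(Q[...,2]-100)<4)&(abs(Q[...,0])<58)&(abs(Q[...,1])<90);q=Q[k]
    if len(q)<20: continue
    # left/right walls & front wall inner edges
    f=q[(q[:,0]<-30)&(abs(q[:,1])<60)];l=q[q[:,1]>60];r=q[q[:,1]<-60]
    print(n,len(q),[ (len(a),np.percentile(a[:,i],[2,98]).round(1)) for a,i in((f,0),(l,1),(r,1)) if len(a)])
    k=(abs(Q[...,2]-14)<3)&(abs(Q[...,0])<41)&(abs(Q[...,1])<50);q=Q[k]
    if len(q)>20: print(' ring',len(q),q.min(0).round(),q.max(0).round())
    if n=='wrist': cv2.imwrite('pics/k.png',cv2.resize(c['color'][:,:,::-1],(800,600)))
rows((M(0,0,190),tool(YAW)),(M(0,0,84),tool(YAW)))
E
```

```text
t: 28.12
position: [0.5532, -0.1166, 0.248]
eef_rot: [3.137, -0.002, 3.078]
contact_force: [0.6, 0.5, -1.2]
width: 0.59
gripper_force: 50.9
[ 0.55322901 -0.11656453  0.24802057] [ 0.82  0.7  -1.15  1.63  0.66  1.26  1.05]
top 872 [(277, array([-55.2, -43.6])), (301, array([61.4, 82.6])), (142, array([-80.5, -61.9]))]
 ring 281 [-37. -49.  11.] [41. 49. 17.]
scene 787 [(202, array([-54.9, -43.4])), (151, array([61. , 79.9])), (283, array([-83.1, -61.1]))]
 ring 128 [ -3. -40.  11.] [41. 47. 17.]
wrist 3968 [(1306, array([-55.7, -44.4])), (1231, array([61.2, 80.2])), (1277, array([-82.2, -61.3]))]
 ring 469 [-37. -49.  11.] [19. 45. 17.]
[-0.06, -0.2, 5.91] [0.2, -0.0, 0.3]
[-0.06, -0.24, 16.51] [0.2, -0.0, 0.3]
```

View pics/k.png

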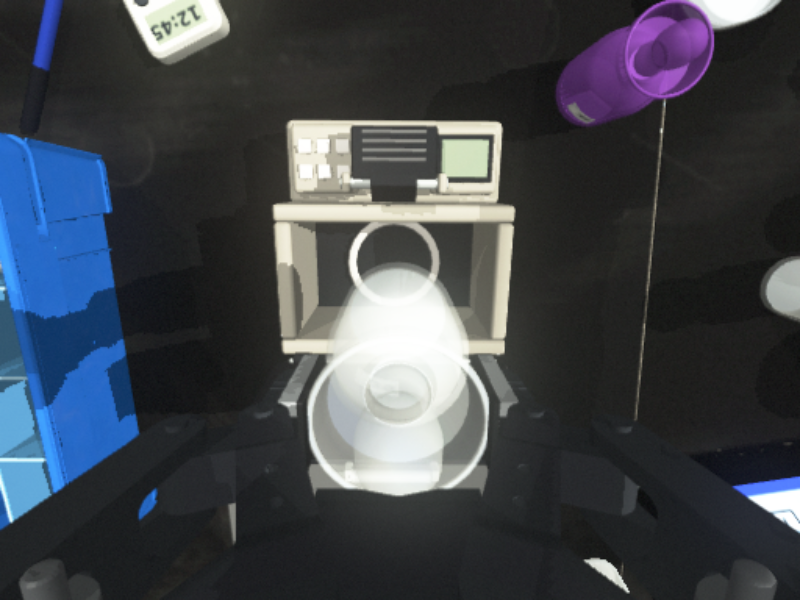

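Ring at (395,263), chamber aligned with my estimate to within about 1 mm. Lowering.

```bash
python3 -m handwheel '[0,-0.2,2,0,0,0.3, 0,-0.2,5,0,0,0.3, 0,-0.2,8,0,0,0.3, 0,-0.2,11,0,0,0.3, 0,-0.2,13,0,0,0.3, 0,-0.2,14.3,0,0,0.3, 0,-0.2,15.1,0,0,0.3, 0,-0.2,15.1,0,0,0.3]'; python3 -m handwheel '[0,0,0.3,0,0,0, 0,0,0.6,0,0,0, 0,0,0.9,0,0,0, 0,0,1.0,0,0,0, 0,0,1.0,0,0,0]'
```

```text
t: 29.28
position: [0.5538, -0.1184, 0.0979]
eef_rot: [3.138, -0.0, 3.073]
contact_force: [0.2, 0.2, -2.1]
width: 0.591
gripper_force: 50.9
t: 29.9
position: [0.5537, -0.1184, 0.0879]
eef_rot: [3.138, -0.0, 3.073]
contact_force: [-0.6, 0.3, -0.3]
width: 0.589
gripper_force: 50.9
```

```bash
python3 -m handwheel '[0,0.1,0.15,0,0,0, 0,0.1,0.3,0,0,0, 0,0.1,0.4,0,0,0, 0,0.1,0.4,0,0,0]'; python3 -m handwheel '[0,0,0.1,0,0,0, 0,0,0.2,0,0,0, 0,0,0.2,0,0,0]'
```

```text
t: 30.4
position: [0.5537, -0.1175, 0.0838]
eef_rot: [3.138, -0.0, 3.073]
contact_force: [-0.7, 0.8, -1.3]
width: 0.586
gripper_force: 50.9
t: 30.78
position: [0.5538, -0.1174, 0.0822]
eef_rot: [3.138, -0.0, 3.073]
contact_force: [0.1, -0.3, 0.5]
width: 0.59
gripper_force: 51.4
```

```bash
python3 -m handwheel '[0,0,0.08,0,0,0, 0,0,0.15,0,0,0, 0,0,0.15,0,0,0]'
```

```text
t: 31.15
position: [0.5539, -0.1173, 0.0822]
eef_rot: [3.139, 0.0, 3.073]
contact_force: [-3.8, -0.5, 9.3]
width: 0.588
gripper_force: 53.0
```

Contact at the expected height, so I'll release and rise.

```bash
python3 -m handwheel '[0,0,-0.1,0,0,0, 0,0,-0.1,0,0,0, 0,0,-0.1,0,0,0, 0,0,-0.1,0,0,0, 0,0,-0.1,0,0,0, 0,0,-1,0,0,0, 0,0,-2.5,0,0,0, 0,0,-5,0,0,0, 0,0,-8,0,0,0, 0,0,-12,0,0,0, 0,0,-16,0,0,0, 0,0,-20,0,0,0, 0,0,-21,0,0,0]' 0
python3 - <<'E'
from h import *
print(bot.sense()['position'],bot.sense()['q'].round(2))
for n in ('scene','top','wrist'):
    c=cam(n);Q=(c['P']-O)@R.from_euler('z',YAW).as_matrix()*1000
    for a,b in ((121,160),(104,121),(85,104)):
        k=(Q[...,2]>a)&(Q[...,2]<b)&(abs(Q[...,0])<38)&(abs(Q[...,1])<50);q=Q[k]
        if len(q)>5:
            (x,y),r=cv2.minEnclosingCircle(q[:,:2].astype(np.float32));print(n,a,len(q),round(x,1),round(y,1),round(r,1),q[:,2].max().round(1))
    if n=='wrist':
        k=(Q[...,2]>180)&(Q[...,0]>40);print(k.sum(),Q[k].max(0) if k.any() else '')
E
```

```text
t: 32.78
position: [0.5549, -0.117, 0.2944]
eef_rot: [3.138, 0.006, 3.073]
contact_force: [0.5, 0.3, -0.7]
width: 0.998
gripper_force: 0.0
[ 0.55494016 -0.11696201  0.29435708] [ 0.83  0.66 -1.18  1.55  0.62  1.34  1.09]
scene 121 103 -1.9 -2.2 26.3 146.9
scene 104 215 -0.9 -1.6 26.9 121.0
scene 85 113 -0.7 -3.2 23.3 103.9
top 121 132 -1.1 1.1 26.2 147.0
top 104 243 -1.1 0.9 26.4 121.0
top 85 102 -1.7 2.1 23.1 104.0
wrist 121 427 -1.5 -0.7 26.0 146.5
wrist 104 883 -1.4 -0.8 26.4 121.0
wrist 85 234 -1.3 -0.7 20.6 104.0
11591 [114.02959241  81.9438211  227.07023378]
```

The bottle stands centred (within 2 mm) with its top at 146 mm, so it's seated. Now over and behind the lid with shut fingers.

```bash
python3 - <<'E'
from h import *
rows((M(150,0,294),tool(YAW)),(M(150,0,189),tool(YAW)))
c=cam('top');P=c['P'];Q=(P-O)@R.from_euler('z',YAW).as_matrix()*1000
k=(Q[...,0]>118)&(Q[...,0]<240)&(abs(Q[...,1])<90)&(Q[...,2]<280);print(np.nanpercentile(Q[k][:,2],[50,95,100]))
E
python3 -m handwheel '[-3,0,0,0,0,0, -7,0,0,0,0,0, -11,0,0,0,0,0, -14,0,0,0,0,0, -15,0,0,0,0,0, -15,0,0,0,0,0, -15,0,0,0,0,0]' 255 20
python3 - <<'E'
from h import *
print(bot.sense()['q'].round(2))
rows((M(150,0,189),tool(YAW)))
E
```

```text
[-15.05, 0.2, -0.38] [0.2, -0.0, -0.2]
[-15.05, 0.17, 10.12] [0.2, -0.0, -0.2]
[  1.23570692  14.10253856 279.88292328]
t: 33.85
position: [0.7027, -0.1285, 0.2894]
eef_rot: [3.139, -0.002, 3.073]
contact_force: [0.2, 0.2, -0.3]
width: -0.0
gripper_force: 0.0
[ 0.57  0.87 -1.06  1.08  0.72  1.55  1.19]
[-0.1, 0.16, 10.04] [0.2, -0.1, -0.1]
```

```bash
python3 -m handwheel '[0,0.1,3,0,0,0, 0,0.2,7,0,0,0, 0,0.2,10,0,0,0, 0,0.2,10,0,0,0]'
python3 - <<'E'
from h import *
print(bot.sense()['q'].round(2))
t=tool(YAW);T=[]
def C(f): return 58-98*np.cos(f)+54*np.sin(f),102+98*np.sin(f)+54*np.cos(f)
for f in np.r_[1.6,np.arange(1.5,.25,-.1),.2,.15]:
    x,z=C(f);print(round(f,2),end=' ');rows((M(x+11,0,z-7),t))
E
```

```text
t: 34.35
position: [0.7015, -0.1273, 0.1876]
eef_rot: [3.14, -0.006, 3.073]
contact_force: [-0.3, -0.3, 0.3]
width: 0.002
gripper_force: 0.0
[ 0.59  0.94 -1.03  1.24  0.78  1.37  1.12]
1.6 [2.21, 0.08, -0.37] [0.1, -0.4, -0.2]
1.5 [3.2, 0.08, -0.88] [0.1, -0.4, -0.2]
1.4 [4.24, 0.08, -1.29] [0.1, -0.4, -0.2]
1.3 [5.32, 0.08, -1.6] [0.1, -0.4, -0.2]
1.2 [6.42, 0.07, -1.79] [0.1, -0.4, -0.2]
1.1 [7.53, 0.07, -1.88] [0.1, -0.4, -0.2]
1.0 [8.65, 0.07, -1.85] [0.1, -0.4, -0.2]
0.9 [9.76, 0.06, -1.72] [0.1, -0.4, -0.2]
0.8 [10.85, 0.06, -1.47] [0.1, -0.4, -0.2]
0.7 [11.91, 0.06, -1.11] [0.1, -0.4, -0.2]
0.6 [12.93, 0.05, -0.65] [0.1, -0.4, -0.2]
0.5 [13.9, 0.05, -0.1] [0.1, -0.4, -0.2]
0.4 [14.81, 0.05, 0.56] [0.1, -0.4, -0.2]
0.3 [15.65, 0.04, 1.3] [0.1, -0.4, -0.2]
0.2 [16.41, 0.04, 2.12] [0.1, -0.4, -0.2]
0.15 [16.75, 0.04, 2.56] [0.1, -0.4, -0.2]
```

```bash
python3 -m handwheel '[1,0.1,-0.2,0,0,0, 2.2,0.1,-0.4,0,0,0, 3.2,0.1,-0.9,0,0,0, 4.2,0.1,-1.3,0,0,0, 5.3,0.1,-1.6,0,0,0, 6.4,0.1,-1.8,0,0,0, 7.5,0.1,-1.9,0,0,0, 8.6,0.1,-1.85,0,0,0, 9.75,0.1,-1.7,0,0,0, 10.85,0.1,-1.45,0,0,0, 11.9,0.1,-1.1,0,0,0, 12.9,0.1,-0.65,0,0,0, 13.9,0.1,-0.1,0,0,0, 14.8,0.1,0.55,0,0,0, 15.65,0,1.3,0,0,0, 15.65,0,1.3,0,0,0]'
python3 - <<'E'
from h import *
print(bot.sense()['q'].round(2))
c=cam('scene');Q=(c['P']-O)@R.from_euler('z',YAW).as_matrix()*1000
for x in (-60,-30,0,30,50):
    k=(abs(Q[...,0]-x)<4)&(abs(Q[...,1]+60)<15)&(Q[...,2]>110);print(x,k.sum(),np.median(Q[k][:,2]).round(1) if k.any() else '')
t=tool(YAW)
for f in (.2,.1,.05,0.016,0):
    x=58-98*np.cos(f)+54*np.sin(f);z=102+98*np.sin(f)+54*np.cos(f);rows((M(x+9,0,z-7),t))
E
```

```text
t: 36.35
position: [0.5449, -0.1145, 0.1775]
eef_rot: [3.138, -0.005, 3.074]
contact_force: [-1.4, 1.8, 5.1]
width: -0.0
gripper_force: 2.3
[ 0.8   0.77 -1.1   1.74  0.75  1.13  0.96]
-60 29 559.5
-30 106 530.5
0 121 468.5
30 35 166.9
50 33 161.2
[0.99, -0.15, 1.04] [0.2, -0.2, -0.1]
[1.67, -0.15, 1.93] [0.2, -0.2, -0.1]
[1.97, -0.15, 2.4] [0.2, -0.2, -0.1]
[2.17, -0.15, 2.73] [0.2, -0.2, -0.1]
[2.25, -0.15, 2.88] [0.2, -0.2, -0.1]
```

```bash
python3 -m handwheel '[0.5,-0.1,0.5,0,0,0, 1,-0.15,1.05,0,0,0, 1.35,-0.15,1.5,0,0,0, 1.65,-0.15,1.9,0,0,0, 1.85,-0.15,2.2,0,0,0, 1.97,-0.15,2.4,0,0,0, 2.1,-0.15,2.55,0,0,0, 2.15,-0.15,2.7,0,0,0, 2.15,-0.15,2.7,0,0,0]'
```

```text
t: 37.52
position: [0.5265, -0.1145, 0.1528]
eef_rot: [3.139, 0.001, 3.073]
contact_force: [-3.9, 1.0, 15.9]
width: 0.002
gripper_force: 7.9
```

```bash
python3 -m handwheel '[0,0,0.08,0,0,0, 0,0,0.16,0,0,0, 0,0,0.2,0,0,0, 0,0,0.2,0,0,0]'
```

```text
t: 38.02
position: [0.5263, -0.1145, 0.1524]
eef_rot: [3.14, 0.002, 3.073]
contact_force: [-7.0, 0.6, 25.6]
width: -0.004
gripper_force: 12.5
```

```bash
python3 - <<'E'
from h import *
for n in('scene','top'):
    c=cam(n);Q=(c['P']-O)@R.from_euler('z',YAW).as_matrix()*1000
    k=(Q[...,0]>-45)&(Q[...,0]<48)&(abs(Q[...,1])<80)&(abs(Q[...,1])>40)&(abs(Q[...,2]-160)<14);q=Q[k]
    if len(q)>20:
        a=np.linalg.lstsq(np.c_[q[:,0],q[:,1],np.ones(len(q))],q[:,2],rcond=None)[0];print(n,len(q),a, 'z front',a@[-40,0,1])
E
```

```text
scene 656 [7.40035550e-03 3.12300244e-02 1.57559411e+02] z front 157.26339637427148
top 865 [ 8.66279799e-03 -3.91233164e-03  1.57022390e+02] z front 156.67587793538672
```

The lid is flat at its stop. I'll back off and check that it holds.

```bash
python3 -m handwheel '[0,0,-0.3,0,0,0, 0,0,-0.8,0,0,0, 0,0,-2,0,0,0, 0,0,-5,0,0,0, 0,0,-9,0,0,0, 0,0,-13,0,0,0, 0,0,-15,0,0,0, 0,0,-15,0,0,0, 0,0,-15,0,0,0, 0,0,-15,0,0,0]'
python3 - <<'E'
from h import *
for n in('scene','top'):
    c=cam(n);Q=(c['P']-O)@R.from_euler('z',YAW).as_matrix()*1000
    k=(Q[...,0]>-45)&(Q[...,0]<48)&(abs(Q[...,1])<80)&(abs(Q[...,2]-160)<14);q=Q[k]
    if len(q)>20:
        a=np.linalg.lstsq(np.c_[q[:,0],q[:,1],np.ones(len(q))],q[:,2],rcond=None)[0];print(n,len(q),a, 'z front',a@[-40,0,1])
    P=c['P']
    for x,y in((.528,.358),(.597,.25)):
        k=(abs(P[...,0]-x)<.045)&(abs(P[...,1]-y)<.045)&(P[...,2]>.03)&(P[...,2]<.13);print(P[k].min(0).round(3),P[k].max(0).round(3))
    cv2.imwrite(f'pics/z_{n}.png',cv2.resize(c['color'][:,:,::-1],(800,600)))
E
```

```text
t: 39.38
position: [0.5251, -0.1161, 0.297]
eef_rot: [3.138, -0.003, 3.073]
contact_force: [0.8, 0.0, -0.4]
width: -0.002
gripper_force: 0.0
scene 2301 [-1.87384659e-02  1.27449718e-03  1.57482858e+02] z front 158.23239637534823Traceback (most recent call last):
  File "<stdin>", line 9, in <module>
    return umr_minimum(a, axis, None, out, keepdims, initial, where)
ValueError: zero-size array to reduction operation minimum which has no identity
```

The lid holds at about 0.017 rad with the hand away, so it is latched. Handing in.

```bash
python3 - <<'E'
from station import bot
print(bot.close_job())
E
```

```text
the job is handed in; nothing more can be done
None
```

The job is handed in at about 39 s of the 72 s: the paddle released the lid, the stoppered bottle stands upright in the seat, and the lid is latched shut (about 0.017 rad, hand clear); I did not re-check the open bottles at the end, but the arm never went near them, and the last push went to about 26 N, above the 14 N the catch needs.

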